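# Seal-test a reagent pack and stow the stock

### The job

Lay the orange-banded reagent pack in the check nest with its banded end towards the clamp, swing the clamp shut on it, then take the test pen and slowly trace the pack's dark seam from the blue dot round both corners to the far end, nib lightly sprung in but never pushed fully home. Then stand the pen back in its stand, swing the clamp fully open again, lay the tested pack and every green-banded pack flat in one layer in the drawer, and shut the drawer fully. Leave the other things on the counter where they are.

Things in the scene. Friction and masses are not known exactly. Their poses are not given: they have to be found in the camera images.
- pack_new: white reagent pack with a bright orange band round its +x end: a block 90 x 40 x 26 mm (its own x, y, z), about 140 g, lying flat; origin at the centre of its underside, z up. The one still to be tested. A dark U-shaped seam line, 3 mm wide, runs on its flat top round the white end (its -x half); the clamp presses on the banded end
- seam_1 (a point): point 1 of 6 on the seam of the orange pack, on its top face: the blue dot where the seam starts (at 0, 13, 26 mm in the pack's frame); the seam is straight from each point to the next
- seam_2 (a point): point 2 of 6 on the seam of the orange pack, on its top face: the middle of the first side (at -19, 13, 26 mm in the pack's frame)
- seam_3 (a point): point 3 of 6 on the seam of the orange pack, on its top face: the first corner (at -38, 13, 26 mm in the pack's frame)
- seam_4 (a point): point 4 of 6 on the seam of the orange pack, on its top face: the second corner (at -38, -13, 26 mm in the pack's frame)
- seam_5 (a point): point 5 of 6 on the seam of the orange pack, on its top face: the middle of the second side (at -19, -13, 26 mm in the pack's frame)
- seam_6 (a point): point 6 of 6 on the seam of the orange pack, on its top face: the far end of the seam (at 0, -13, 26 mm in the pack's frame)
- pack_a: white reagent pack with a green band round its +x end: a block 90 x 40 x 26 mm (its own x, y, z), about 140 g, lying flat; origin at the centre of its underside, z up. Already passed, ready to store; may be absent
- pack_b: white reagent pack with a green band round its +x end: a block 90 x 40 x 26 mm (its own x, y, z), about 140 g, lying flat; origin at the centre of its underside, z up. Already passed, ready to store; may be absent
- pack_c: white reagent pack with a green band round its +x end: a block 90 x 40 x 26 mm (its own x, y, z), about 140 g, lying flat; origin at the centre of its underside, z up. Already passed, ready to store; may be absent
- nest: fixed check nest, aluminium base 8 mm thick, blue guides up to 22 mm above the counter with 3 mm clearance round a pack; long sides open for fingers over the middle 56 mm. Origin on the counter under its centre, +x towards the clamp. Seated pack: its origin 8 mm above the nest's, x along the nest's x (banded end to the clamp). Clamp hinge axis: along y, at x = 75, z = 52 mm
- clamp (a joint): toggle clamp on the nest's +x end, hinge angle in rad: about 0 = shut, pressing on the pack's banded end (it falls to -0.08 with nothing beneath); 1.65 = fully open, arm upright. A heavy knob carries it over centre: above about 0.75 it swings open by its weight, below that shut, and stays there; at the knob it resists with under 5 N
- clamp_knob (a point): centre of the clamp's red knob, a lying cylinder, diameter 26, length 30 mm along the nest's y, pinched end to end from above; swings 55 mm from the hinge axis. In the nest's frame, shut: x 35, z 90 mm; top of the swing: x 75, z 107; open: x 117, z 88 mm. The arm carries it on a thin stem from beneath
- pen: seal test pen standing in its stand, nib down, 60 g: a black square grip 14 x 14 mm from 5 to 55 mm above the origin, a yellow cap to 75 mm, below the origin a white barrel of diameter 14 mm down to -62 mm, then the nib. Origin at the centre of the underside of its yellow collar (diameter 32 mm, 5 mm thick), z along the pen towards the cap
- nib (a joint): how far the pen's spring nib is pushed in, m: 0 = out, 0.010 = fully in; 0.5 N to start it and 250 N/m after that (0.005 takes 1.75 N)
- pen_tip (a point): the very tip of the pen's nib (a 6 mm ball end), 75 mm below the pen's origin when the nib is out
- stand: pen stand fixed to the counter: black foot 64 x 64 x 10 mm and a grey square tube, opening 22 x 22 mm, rim 85 mm above the counter, on which the pen's collar rests. Origin on the counter under the tube's centre, z up; with the pen in place the pen's origin is 85 mm above it
- store_drawer0 (a joint): drawer opening in m: 0 = shut, grows as it is pulled towards the robot (0.15 at most); about 1 N of friction
- store_drawer0_handle (a point): middle of the drawer's bar handle, 120 mm long and 11 mm thick along the unit's y, 35 mm in front of the drawer's front panel (15 mm thick, top edge about 74 mm above the counter) and 47 mm above the counter
- drawer_front (a point): point on the drawer's inner floor, midway along the inside of its front wall, 22 mm above the counter; moves with the drawer, which shuts along this frame's +x. From here the floor runs 175 mm along +x and 144 mm to each side (y); walls 41 mm above the floor. The fixed white unit round it, 330 mm wide, 85 mm high, covers the part not pulled out, so packs must lie flat in one layer
- tip_box: blue box of tips 120 x 85 x 50 mm; not part of the job (origin under its centre, as for the next three)
- cup_sample: sample cup with yellow lid, 44 mm wide, 45 mm high; not part of the job
- dish: blue dish 44 mm wide, 16 mm high; not part of the job
- timer: white timer 50 x 60 x 22 mm; not part of the job
There are look-alikes about, which are no part of the job. What is meant by the pen is not red, and is the larger of those in its own colour.

How it is judged:
On the way, in this order (a step that is already met when the one before it is completed fails the run):
1. the orange pack sits in the nest, seam end away from the clamp, and the clamp is swung over centre and presses on it (value of joint clamp below 0.06 rad and contact force between clamp and pack_new above 1 N and x of pack_new in the frame of nest between -0.006 and 0.006 m and y of pack_new in the frame of nest between -0.006 and 0.006 m and z of pack_new in the frame of nest below 0.012 m and x of seam_3 in the frame of nest below -0.025 m), for 0.2 s.
2. pen nib lightly pressed on the clamped pack at the blue dot where the seam starts (value of joint clamp below 0.06 rad and contact force between clamp and pack_new above 1 N and value of joint nib between 0.0005 and 0.009 m and horizontal distance between pen_tip and seam_1 below 0.005 m and contact force between pen and pack_new above 0.2 N and angle between pen's own z axis and vertical below 0.4 rad), for 0.06 s.
3. pen nib lightly pressed on the clamped pack at the middle of the first side (value of joint clamp below 0.06 rad and contact force between clamp and pack_new above 1 N and value of joint nib between 0.0005 and 0.009 m and horizontal distance between pen_tip and seam_2 below 0.005 m and contact force between pen and pack_new above 0.2 N and angle between pen's own z axis and vertical below 0.4 rad), for 0.06 s.
4. pen nib lightly pressed on the clamped pack at the first corner (value of joint clamp below 0.06 rad and contact force between clamp and pack_new above 1 N and value of joint nib between 0.0005 and 0.009 m and horizontal distance between pen_tip and seam_3 below 0.005 m and contact force between pen and pack_new above 0.2 N and angle between pen's own z axis and vertical below 0.4 rad), for 0.06 s.
5. pen nib lightly pressed on the clamped pack at the second corner (value of joint clamp below 0.06 rad and contact force between clamp and pack_new above 1 N and value of joint nib between 0.0005 and 0.009 m and horizontal distance between pen_tip and seam_4 below 0.005 m and contact force between pen and pack_new above 0.2 N and angle between pen's own z axis and vertical below 0.4 rad), for 0.06 s.
6. pen nib lightly pressed on the clamped pack at the middle of the second side (value of joint clamp below 0.06 rad and contact force between clamp and pack_new above 1 N and value of joint nib between 0.0005 and 0.009 m and horizontal distance between pen_tip and seam_5 below 0.005 m and contact force between pen and pack_new above 0.2 N and angle between pen's own z axis and vertical below 0.4 rad), for 0.06 s.
7. pen nib lightly pressed on the clamped pack at the far end of the seam (value of joint clamp below 0.06 rad and contact force between clamp and pack_new above 1 N and value of joint nib between 0.0005 and 0.009 m and horizontal distance between pen_tip and seam_6 below 0.005 m and contact force between pen and pack_new above 0.2 N and angle between pen's own z axis and vertical below 0.4 rad), for 0.06 s.
At the end, for the whole second after the job is handed in: Every pack present lies flat (within 0.12 rad, on the floor within 6 mm) and still in the drawer, the drawer is shut to within 8 mm, the clamp is open beyond 1.3 rad, and the pen stands upright in its stand, collar on the rim (within 7 mm sideways, 4 mm in height) (x of pack_new in the frame of drawer_front between 0.015 and 0.165 m and y of pack_new in the frame of drawer_front between -0.135 and 0.135 m and z of pack_new in the frame of drawer_front between -0.004 and 0.006 m and angle between each of pack_new, pack_a, pack_b, pack_c, pen's own z axis and vertical below 0.12 rad and linear speed of each of pack_new, pack_a, pack_b, pack_c, pen below 0.02 m/s and x of pack_a in the frame of drawer_front between 0.015 and 0.165 m and y of pack_a in the frame of drawer_front between -0.135 and 0.135 m and z of pack_a in the frame of drawer_front between -0.004 and 0.006 m and x of pack_b in the frame of drawer_front between 0.015 and 0.165 m and y of pack_b in the frame of drawer_front between -0.135 and 0.135 m and z of pack_b in the frame of drawer_front between -0.004 and 0.006 m and x of pack_c in the frame of drawer_front between 0.015 and 0.165 m and y of pack_c in the frame of drawer_front between -0.135 and 0.135 m and z of pack_c in the frame of drawer_front between -0.004 and 0.006 m and value of joint store_drawer0 below 0.008 m and value of joint clamp above 1.3 rad and horizontal distance between pen and stand below 0.007 m and z of pen in the frame of stand between 0.081 and 0.089 m); the robot touches nothing.
It fails at once if the pen dragged or stabbed across the pack faster than 100 mm/s (contact force between pen and pack_new above 0.3 N and value of joint nib above 0.002 m and linear speed of pen above 0.1 m/s).
It fails at once if the nib pushed fully home (value of joint nib above 0.0096 m).
It fails at once if something that is not part of the job shoved more than 30 mm (distance of any of tip_box, cup_sample, dish, timer from where it was at the start of the episode above 0.03 m).
Of pack_a, pack_b, pack_c only 1 to 3 are there at a start; the rules pass over those that are not, and their reading is None.
At some moment in a run one of pack_a, pack_b, pack_c may be knocked a few centimetres aside while the robot is not near it.
It also fails if it takes over 210 s, if anything falls off the work surface, if the arm or the gripper's body presses on something with over 40 N, if the wrist force passes 120 N, or if a joint passes its speed limit or range.

### The arm

A 7-joint arm with a two-finger parallel gripper is mounted at the origin on the work surface. World frame = base frame: x ahead of the robot, y to its left, z up, the work surface at z = 0. Lengths are in m, angles in rad, forces in N, time in s.
With the tool pointing down it reaches from about 0.4 to 0.9 m from the base axis. Payload 5.5 kg.
Tool frame: the origin (TCP) lies at the very end of the fingers, on their centre line; the grasp point (between the pads) lies 19 mm behind it; z points along the fingers, y is the line along which they close (so a half turn about z gives the same grasp; the last joint's range is limited). The gripper opens to 92 mm and grips with 3 to 60 N. Pads are 19 mm wide; open, the fingers measure 130 mm over their backs; the gripper's body (75 mm by 190 mm) begins 47 mm behind the grasp point.
Start: joints at [1.402, 0.501, -0.427, 1.55, 0.221, 1.138, -0.21], TCP at [0.272, -0.59, 0.227] pointing down, gripper open.
Joint ranges: [-2.88, 2.88], [-0.31, 2.03], [-1.54, 1.56], [0.2, 2.42], [-1.41, 4.55], [0.19, 2.02], [-2.57, 2.57]. Speed limits (rad/s): [2.57, 2.57, 3.14, 3.14, 3.14, 3.14, 3.14].

### API

Orientations are given as a unit quaternion [x, y, z, w].
In Python, from station import sensors, viewer, robot, look_for, cut_out gives the robot as it stands.
- The arm moves only by the tool apply_moves, never from a script. Its argument "increments" is a list of rows, each a list of 2 entries, a list of its own where there are three numbers: the shift along the world's x, y, z in cm, then the turn about the world's z in rad. In form: [[[dx, dy, dz], roll], ...]. A call has 1 to 5 rows; each row shifts and turns the commanded pose from where the row before left it; what a row does not reach is not made up. A row lasts 1/10 s, in which the tool goes at most 50 mm and 8.59 degrees, less where a joint would pass 70% of its speed; a pose out of reach is approached as far as the arm can. A call is refused whole if a number of a shift passes 5 or a number of a turn 0.15, either way. A call with a gripper value outside its range is refused whole. "fingers" is the closure, from 0 (fully open) to 1 (shut), set as the call begins (left out, the last holds). The fingers move at their own pace and stop on an object; the grip force is fixed at half the most. Time passes only in rows, so rows that do not move let the fingers close. It gives the time, the measured TCP pose, the force, the opening and the grip force at its end, in the units of the state.
- sensors.read_state(): the state, without advancing time (a new reading comes with each control period).
- viewer.grab_frame(name): name is "scene" or "top"; returns the picture (420x560x3 uint8, red, green, blue); there is no depth.
- viewer.get_calibration(name): a dict with "camera_matrix" (3x3 intrinsics, pixels), "rvec" (rotation vector, rad) and "tvec" (3), from world to camera coordinates, as OpenCV has them. Camera axes: x right, y down, z forward; pixel columns grow to the right and rows downward; lengths in m; the calibration is good to about 2 mm. A picture is of the moment at which its call begins. get_calibration takes no time and is no camera call.
- robot.job_done(): hands the job in; it is judged then, once.
Trained networks look in the newest picture that a camera, given by its name, has taken for a name from the list of things; names that differ only in an ending like _2 or _b are one class to them, and where a whole thing is asked for, a point or a joint stands for the part that bears it (a point fixed in the world has none). Each returns a list of dicts, best first, with "confidence" (0 to 1); they miss things now and then, are a little off and sometimes report something else, mostly with a low value. They report only what shows in the picture. A call takes as long as a camera call. They do not tell look-alikes from the thing itself.
- look_for(target, camera): "location" ([x, y, z] in m, in the coordinates of the camera as it stood for that picture, good to about 4 mm: the middle of the surface that is visible of it).
- cut_out(target, camera): "region" (420x560 bool, what is visible of it).
The state is a dict: "time": time; "joint_positions": joint angles; "qd": joint speeds; "joint_efforts": joint torques, N m; "eef_pos": TCP position; "eef_rot": TCP orientation; "wrist_force": force on the tool from outside, world axes, zero at the start; "moment": the same for the moment, N m; "opening": finger opening in m; "grasp_force": force on a finger pad.
Only numpy, scipy, OpenCV 4.12 (cv2) and the standard library are available. Lean on these libraries where they do the work, as an engineer would, in place of code of your own. Each camera call takes 0.05 s, during which the arm holds its last target. There are 200 camera calls.

## Working session

There is one attempt and no reset: what is moved stays moved. The work goes in short steps, Python scripts to look and compute and a tool call to move; the robot and the scene stay as the last step left them, time stands still between calls to the robot, and variables do not carry over. Pictures are saved under pics/ and viewed, at most 14 in all, crops included, and the job is handed in when it is done.

Besides the shell and the picture viewer there is one more tool, called after "Request:" as name(argument=value, ...) on one line, values as JSON. apply_moves: Moves the arm, as the interface text tells. Its arguments: {"type":"object","properties":{"increments":{"type":"array"},"fingers":{"type":"number"}},"required":["increments"]}

```bash
mkdir -p pics; ls
cat > h.py <<'E'
import numpy as np, cv2, json
from station import sensors, viewer, robot, look_for, cut_out
def cal(n):
    c=viewer.get_calibration(n); R=cv2.Rodrigues(np.array(c["rvec"],float))[0]
    return np.array(c["camera_matrix"],float),R,np.array(c["tvec"],float).ravel()
def grab(n,f=None):
    im=viewer.grab_frame(n)
    if f: cv2.imwrite("pics/"+f,im[:,:,::-1])
    return im
def px2w(n,uv,z):
    K,R,t=cal(n); d=R.T@np.linalg.inv(K)@np.array([uv[0],uv[1],1.]); c=-R.T@t
    return c+d*(z-c[2])/d[2]
def w2px(n,p):
    K,R,t=cal(n); q=K@(R@np.array(p,float)+t); return q[:2]/q[2]
def c2w(n,p):
    K,R,t=cal(n); return R.T@(np.array(p)-t)
def tri(uv1,uv2,n1="scene",n2="top"):
    K1,R1,t1=cal(n1);K2,R2,t2=cal(n2)
    X=cv2.triangulatePoints(K1@np.c_[R1,t1],K2@np.c_[R2,t2],np.array(uv1,float).reshape(2,1),np.array(uv2,float).reshape(2,1))
    return (X[:3]/X[3]).ravel()
def find(t,n):
    return [(round(d["confidence"],2),c2w(n,d["location"]).round(3).tolist(),w2px(n,c2w(n,d["location"])).round(0).tolist()) for d in look_for(t,n)]
E
python3 - <<'E'
from h import *
for n in("scene","top"):
    im=grab(n); cv2.imwrite(f"pics/{n}0.png",cv2.resize(im[:,:,::-1],(784,588),interpolation=cv2.INTER_CUBIC))
    K,R,t=cal(n); print(n,K[0,0],(-R.T@t).round(3),R[2].round(3))
    for t_ in("pack_new","pack_a","nest","clamp_knob","pen","stand","store_drawer0_handle","drawer_front","tip_box","cup_sample","dish","timer"):
        print(t_,find(t_,n))
s=sensors.read_state(); print({k:np.round(v,3).tolist() for k,v in s.items()})
E
```

```text
pics
scene 419.0479383822491 [1.232 0.062 0.784] [-0.71  -0.164 -0.685]
pack_new [(0.9, [0.476, -0.076, 0.024], [290.0, 226.0]), (0.22, [0.6, 0.24, 0.026], [416.0, 288.0])]
pack_a [(0.95, [0.652, -0.089, 0.028], [268.0, 276.0]), (0.86, [0.465, 0.08, 0.02], [351.0, 235.0]), (0.56, [0.614, -0.315, 0.097], [178.0, 226.0])]
nest [(0.63, [0.577, -0.31, 0.008], [191.0, 241.0])]
clamp_knob [(0.56, [0.616, -0.316, 0.094], [177.0, 227.0])]
pen [(0.73, [0.479, -0.075, 0.027], [290.0, 226.0]), (0.57, [0.275, -0.378, 0.081], [205.0, 147.0]), (0.48, [0.417, -0.333, 0.117], [201.0, 168.0]), (0.47, [0.326, -0.326, 0.064], [217.0, 165.0])]
stand [(0.76, [0.434, -0.326, 0.017], [205.0, 201.0])]
store_drawer0_handle [(0.88, [0.597, 0.243, 0.026], [417.0, 288.0]), (0.19, [0.48, -0.075, 0.023], [290.0, 227.0])]
drawer_front [(0.85, [0.598, 0.246, 0.025], [418.0, 288.0])]
tip_box [(0.84, [0.636, -0.444, 0.049], [127.0, 236.0])]
cup_sample [(0.66, [0.768, -0.05, 0.043], [272.0, 319.0])]
dish [(0.63, [0.556, 0.001, 0.016], [314.0, 256.0])]
timer [(0.89, [0.399, -0.192, 0.023], [255.0, 199.0])]
top 525.6356
[... 813 characters left out ...]
, [0.642, 0.239, 0.022], [135.0, 167.0])]
tip_box [(0.92, [0.617, -0.452, 0.05], [431.0, 172.0])]
cup_sample [(0.8, [0.747, -0.054, 0.044], [258.0, 119.0]), (0.59, [0.538, -0.302, 0.01], [364.0, 208.0])]
dish [(0.72, [0.558, 0.004, 0.012], [235.0, 202.0])]
timer [(0.87, [0.38, -0.195, 0.023], [321.0, 276.0])]
{'time': 1.3, 'joint_positions': [1.402, 0.501, -0.427, 1.55, 0.221, 1.138, -0.21], 'qd': [0.001, -0.001, -0.0, 0.0, 0.002, 0.001, 0.0], 'joint_efforts': [0.0, -56.645, -5.81, -27.95, -0.067, 0.021, 0.0], 'eef_pos': [0.272, -0.59, 0.227], 'eef_rot': [0.977, 0.214, 0.0, 0.0], 'wrist_force': [-0.597, -0.077, 0.055], 'moment': [-0.083, -0.001, -0.016], 'grasp_force': 0.0, 'opening': 0.092}
```

View pics/scene0.png

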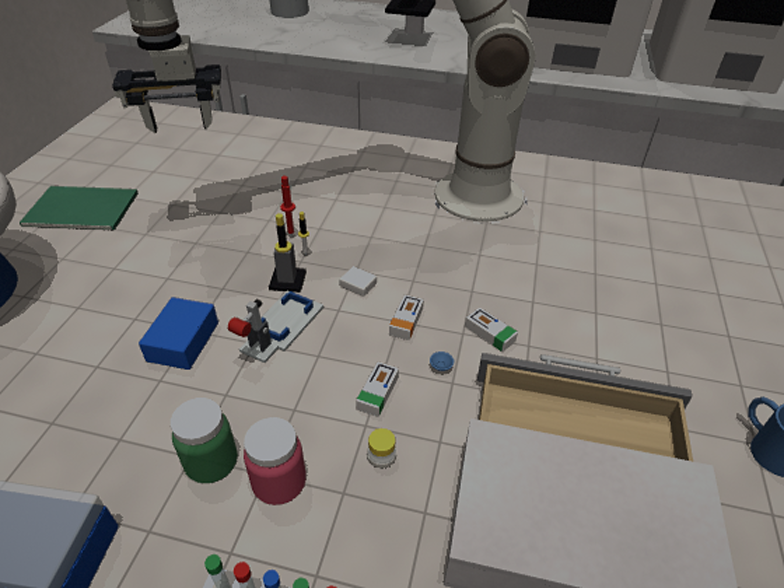

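View pics/top0.png

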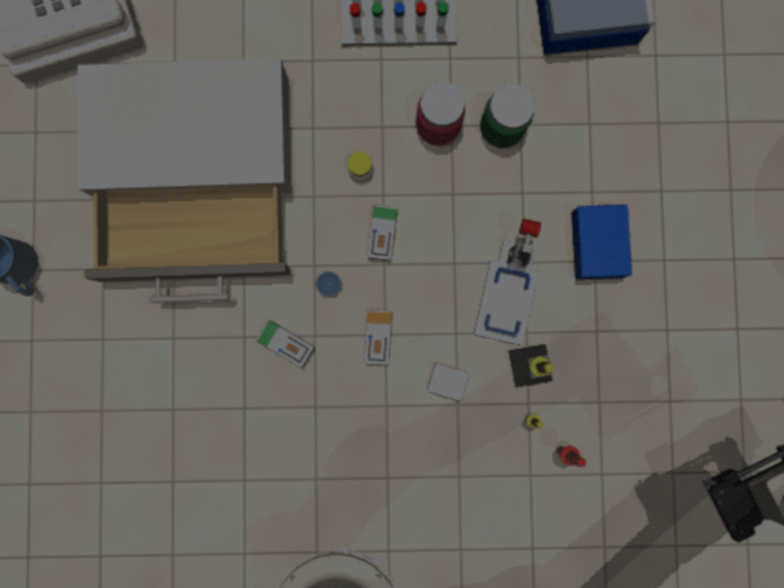

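```bash
cat >> h.py <<'E'
def crop(im,u0,v0,w,h,W,H): return cv2.resize(im[int(v0):int(v0+h),int(u0):int(u0+w)],(W,H),interpolation=cv2.INTER_CUBIC)
def boxhull(n,x,y,yaw,dims=(.09,.04,.026),z=0.):
    c,s=np.cos(yaw),np.sin(yaw);L,W,H=dims
    P=[[x+c*a*L/2-s*b*W/2,y+s*a*L/2+c*b*W/2,z+H*k] for a in(-1,1) for b in(-1,1) for k in(0,1)]
    return cv2.convexHull(np.array([w2px(n,p) for p in P],np.float32))
def mom(m):
    A=m["m00"]; return np.array([m["m10"]/A,m["m01"]/A,m["mu20"]/A/8,m["mu11"]/A/8,m["mu02"]/A/8])
def fitbox(masks,x0,dims=(.09,.04,.026),z=0.):
    from scipy.optimize import least_squares
    T={n:mom(cv2.moments(m.astype(np.uint8),True)) for n,m in masks.items()}
    f=lambda p:np.concatenate([mom(cv2.moments(boxhull(n,*p,dims,z)))-T[n] for n in T])
    r=least_squares(f,x0,diff_step=1e-3,x_scale=[.01,.01,.1]); return r.x.round(4),np.abs(r.fun).max().round(2)
E
python3 - <<'E'
from h import *
S=grab("scene");T=grab("top")
# masks of packs
def masks(t,n,p,z=.02):
    best=None
    for d in cut_out(t,n):
        v,u=np.nonzero(d["region"]); q=px2w(n,(u.mean(),v.mean()),z)
        if np.hypot(*(q[:2]-p))<.035: 
            best=d["region"]; break
    return best
for name,t,p,y0 in(("new","pack_new",(.467,-.077),0.05),("gA","pack_a",(.46,.077),.5),("gB","pack_a",(.645,-.089),0.)):
    M={}
    for n in("scene","top"):
        m=masks(t,n,np.array(p))
        if m is not None: M[n]=m
    print(name,{n:int(m.sum()) for n,m in M.items()})
    for k in list(M): print(k,fitbox({k:M[k]},[*p,y0]))
    if len(M)==2: print("both",fitbox(M,[*p,y0]))
a=crop(S,160,120,100,140,400,560) ;b=crop(T,330,150,80,112,400,560)
cv2.imwrite("pics/nest1.png",np.hstack([a,b])[:,:,::-1])
np.save("S0.npy",S);np.save("T0.npy",T)
E
```

```text
new {'scene': 552, 'top': 637}
scene (array([ 0.4648, -0.0776, -0.0997]), np.float64(0.23))
top (array([ 0.4652, -0.0774, -0.096 ]), np.float64(1.18))
both (array([ 0.4651, -0.0775, -0.0981]), np.float64(1.17))
gA {'scene': 669, 'top': 705}
scene (array([0.4567, 0.0785, 0.9885]), np.float64(0.16))
top (array([0.4559, 0.0789, 1.0267]), np.float64(0.33))
both (array([0.4561, 0.0787, 1.0157]), np.float64(0.38))
gB {'scene': 731, 'top': 657}
scene (array([ 0.6422, -0.0876,  0.    ]), np.float64(1.6))
top (array([ 0.6421, -0.0873,  0.    ]), np.float64(1.77))
both (array([ 0.6428, -0.0877,  0.    ]), np.float64(1.77))
```

View pics/nest1.png

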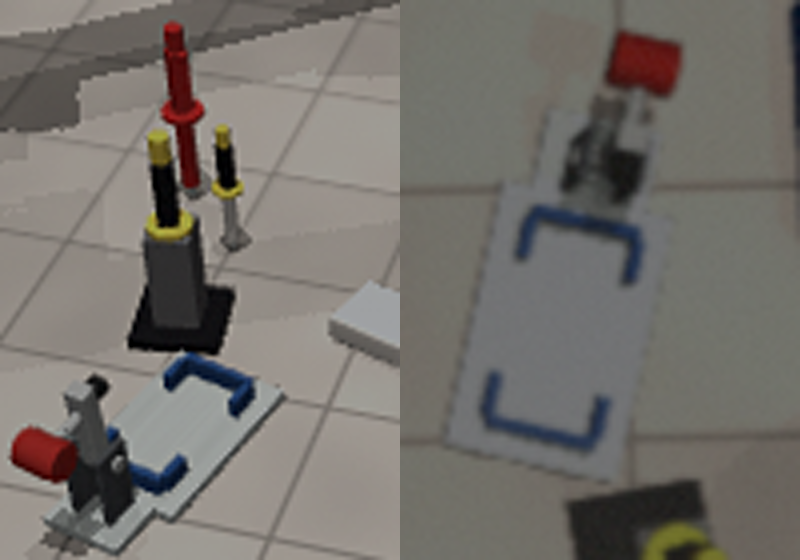

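Run:
```python
from h import *
from scipy.optimize import least_squares
S=np.load("S0.npy");T=np.load("T0.npy")
def blue(im,u0,v0,w,h,k=4):
    c=crop(im,u0,v0,w,h,w*k,h*k).astype(int); m=((c[...,2]-c[...,0])>25)
    v,u=np.nonzero(m); return np.c_[(u+.5)/k-.5+u0,(v+.5)/k-.5+v0]
def hullof(p): return cv2.convexHull(p.astype(np.float32))
bt=blue(T,340,185,40,60); bs=blue(S,180,205,50,50)
H=hullof(bt); tgt=mom(cv2.moments(H))
def f(p): return mom(cv2.moments(boxhull("top",p[0],p[1],p[2],(.096+p[3],.046+p[3],.014),.008)))-tgt
r=least_squares(f,[.537,-.304,-.15,.01],diff_step=1e-3,x_scale=[.01,.01,.1,.005]); print("nest",r.x.round(4),np.abs(r.fun).max().round(2))
x,y,yw,t=r.x; R=lambda a,b,z,x=x,y=y,yw=yw:(x+np.cos(yw)*a-np.sin(yw)*b,y+np.sin(yw)*a+np.cos(yw)*b,z)
Hs=hullof(bs)[:,0]; print("scene blue bbox",Hs.min(0),Hs.max(0)); 
L=.048+t/2;W=.023+t/2
print("pred corners",[w2px("scene",R(a*L,b*W,.022)).round(1).tolist() for a in(-1,1) for b in(-1,1)])
def blob(im,u0,v0,w,h,fn,k=4):
    c=crop(im,u0,v0,w,h,w*k,h*k).astype(int); m=fn(c).astype(np.uint8)
    n,l,st,ce=cv2.connectedComponentsWithStats(m)
    return [( (ce[i]+.5)/k-.5+(u0,v0), st[i][4]/k/k) for i in range(1,n) if st[i][4]>20]
red=lambda c:(c[...,0]-c[...,1]>60)
yel=lambda c:(c[...,0]-c[...,2]>60)&(c[...,1]-c[...,2]>50)
ks=blob(S,160,220,25,25,red);kt=blob(T,365,150,30,25,red);print(ks,kt)
print("knob",tri(max(ks,key=lambda a:a[1])[0],max(kt,key=lambda a:a[1])[0]).round(4),"pred",np.round(R(.117,0,.088),4))
ps=blob(S,190,145,20,40,yel);pt=blob(T,370,245,35,30,yel);print("pen",ps,pt)
# drawer floor
for n in("scene","top"): 
    im={"scene":S,"top":T}[n]
    for d in cut_out("drawer_front",n)[:1]:
        m=d["region"];v,u=np.nonzero(m);print(n,u.min(),u.max(),v.min(),v.max())
q=[(86,276),(284,273),(104,263),(272,263),(100,190),(281,187)]
for p in q: print(p,px2w("top",np.array(p)/1.4,.074).round(3))
for p in q[2:4]: print("floor",px2w("top",np.array(p)/1.4,.022).round(3))
print("handle",px2w("top",np.array((192,296))/1.4,.047).round(3))
cs=crop(S,185,140,40,60,400,600);ct=crop(T,355,235,40,60,400,600)
cv2.imwrite("pics/pen1.png",np.hstack([cs,ct])[:,:,::-1])
cv2.imwrite("pics/drawer1.png",np.hstack([crop(T,50,120,165,110,800,533)])[:,:,::-1])
```

```text
nest [ 0.522  -0.2959 -0.2423  0.0088] 0.03
scene blue bbox [186.125 207.625] [222.625 243.125]
pred corners [[206.1, 207.8], [223.2, 214.5], [182.3, 232.3], [200.2, 239.9]]
[(array([168.96679802, 232.14222125]), np.float64(107.0625))] [(array([378.98847262, 161.7287464 ]), np.float64(86.75))]
knob [ 0.6357 -0.3254  0.0934] pred [ 0.6356 -0.324   0.088 ]
pen [(array([199.16876164, 156.12965549]), np.float64(33.5625)), (array([201.97905405, 176.37736486]), np.float64(46.25))] [(array([382.64477401, 260.27083333]), np.float64(44.25)), (array([391.87798507, 262.34962687]), np.float64(20.9375))]
scene 341 493 252 328
top 61 208 132 215
(86, 276) [0.569 0.39  0.074]
(284, 273) [0.569 0.072 0.074]
(104, 263) [0.59  0.361 0.074]
(272, 263) [0.585 0.091 0.074]
(100, 190) [0.709 0.369 0.074]
(281, 187) [0.709 0.076 0.074]
floor [0.596 0.382 0.022]
floor [0.592 0.099 0.022]
handle [0.536 0.227 0.047]
```

View pics/pen1.png

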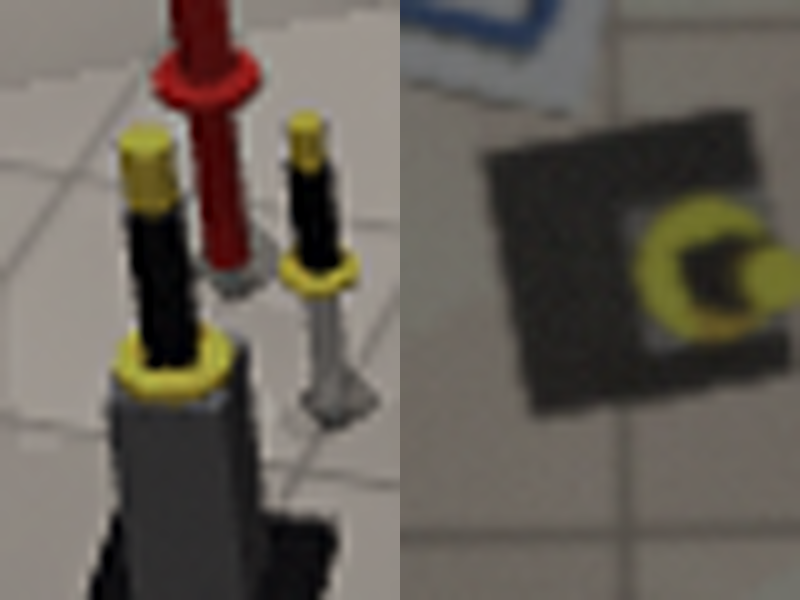

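View pics/drawer1.png

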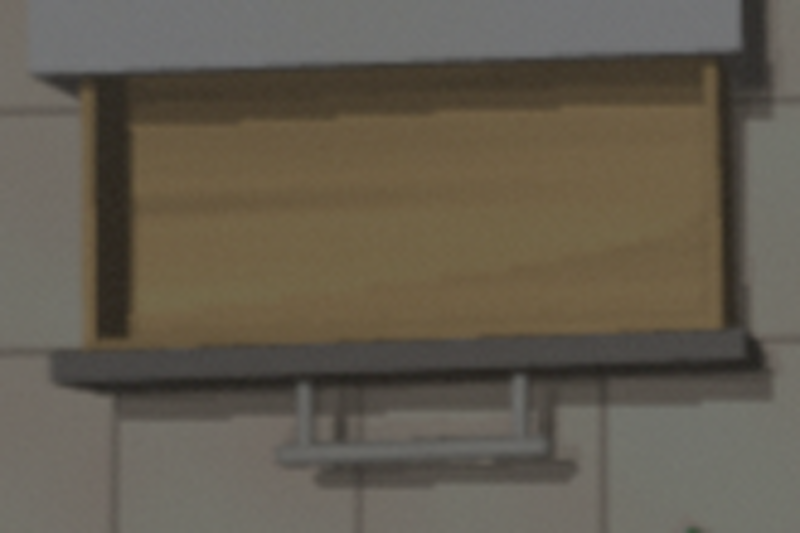

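Request:
apply_moves(increments=[[[4.5,0,0],-0.13],[[4.5,0,0],-0.13],[[4.5,0,0],-0.13],[[4.5,0,0],-0.13],[[1.3,4,0],-0.01]], fingers=0)

```text
time: 2.3
eef_pos: [0.4691, -0.552, 0.2227]
eef_rot: [0.999, -0.051, 0.001, -0.001]
wrist_force: [-0.3, 0.9, -1.1]
opening: 0.0918
grasp_force: 0.0
```

Request:
apply_moves(increments=[[[0,4.7,0],0],[[0,4.7,0],0],[[0,4.7,0],0],[[0,4.7,0],0],[[0,4.7,0],0]])

```text
time: 2.8
eef_pos: [0.4649, -0.3134, 0.2268]
eef_rot: [0.999, -0.049, 0.0, 0.0]
wrist_force: [1.2, -0.2, 0.1]
opening: 0.0921
grasp_force: 0.0
```

Request:
apply_moves(increments=[[[0,4.7,0],0],[[0,4.7,0],0],[[0,4.7,0],0],[[0,4.7,0],0],[[0,4.7,0],0]])

```text
time: 3.3
eef_pos: [0.4649, -0.0785, 0.2271]
eef_rot: [0.999, -0.049, 0.0, 0.0]
wrist_force: [1.0, 0.5, 0.4]
opening: 0.0918
grasp_force: 0.0
```

```bash
cat >> h.py <<'E'
def st():
    s=sensors.read_state(); q=s["eef_rot"]; print("t",round(s["time"],1),"tcp",np.round(s["eef_pos"],4),"yaw",round(2*np.arctan2(q[1],q[0]),3),"tilt",np.round(q[2:],3),"F",np.round(s["wrist_force"],1),"open",round(s["opening"],4),"g",round(s["grasp_force"],1),"j7",round(s["joint_positions"][6],2)); return s
E
python3 - <<'E'
from h import *
st()
print("cap",tri((199.17,156.13),(391.88,262.35)).round(4),"collar",tri((201.98,176.38),(382.64,260.27)).round(4))
T=np.load("T0.npy")
# stand foot corners from crop (10x, origin 355,235; right panel offset 400)
for c in((490,155),(740,115),(535,410),(785,375)):
    print(px2w("top",((c[0]-400)/10+355-.45,c[1]/10+235-.45),.01).round(4))
E
```

```text
t 3.3 tcp [ 0.4649 -0.0785  0.2271] yaw -0.098 tilt [0. 0.] F [1.  0.5 0.4] open 0.0918 g 0.0 j7 -1.67
cap [ 0.4131 -0.3343  0.1511] collar [ 0.4168 -0.329   0.0887]
[ 0.439  -0.2976  0.01  ]
[ 0.4475 -0.357   0.01  ]
[ 0.3789 -0.3066  0.01  ]
[ 0.3861 -0.3658  0.01  ]
```

Request:
apply_moves(increments=[[[0,0.1,-4.5],0],[[0,0,-4.5],0],[[0,0,-4.5],0],[[0,0,-4.5],0],[[0,0,-2.5],0]])

```text
time: 3.8
eef_pos: [0.4631, -0.079, 0.0188]
eef_rot: [0.999, -0.049, -0.002, -0.0]
wrist_force: [-0.1, -0.2, -0.1]
opening: 0.0921
grasp_force: 0.0
```

Request:
apply_moves(increments=[[[0,0,-1.2],0],[[0,0,-0.5],0],[[0,0,0],0]])

```text
time: 4.1
eef_pos: [0.4657, -0.0793, 0.0051]
eef_rot: [0.999, -0.049, 0.0, 0.0]
wrist_force: [-0.2, 0.6, 0.9]
opening: 0.0923
grasp_force: 0.0
```

Request:
apply_moves(increments=[[[0,0,0],0],[[0,0,0],0],[[0,0,0],0],[[0,0,0],0],[[0,0,0],0]], fingers=1)

```text
time: 4.6
eef_pos: [0.4653, -0.0795, 0.0051]
eef_rot: [0.999, -0.049, 0.0, 0.0]
wrist_force: [-0.1, -0.1, -0.1]
opening: 0.0562
grasp_force: 0.0
```

Request:
apply_moves(increments=[[[0,0,0],0],[[0,0,0],0],[[0,0,0],0],[[0,0,0],0],[[0,0,0],0]])

```text
time: 5.1
eef_pos: [0.4652, -0.0791, 0.0048]
eef_rot: [0.999, -0.049, 0.0, -0.0]
wrist_force: [0.6, 1.4, 2.1]
opening: 0.0398
grasp_force: 30.0
```

Request:
apply_moves(increments=[[[0,0,2],0],[[0,0,4],0],[[0,0,4],0],[[0,0,3],0],[[0.7,-1.7,1],0]])

```text
time: 5.6
eef_pos: [0.4731, -0.0947, 0.1477]
eef_rot: [0.999, -0.047, 0.002, 0.0]
wrist_force: [0.2, -1.2, -1.0]
opening: 0.0398
grasp_force: 30.0
```

Request:
apply_moves(increments=[[[1,-4,0],-0.04],[[1,-4,0],-0.04],[[1,-4,0],-0.04],[[1,-4,0],-0.024],[[1,-4,0],0]])

```text
time: 6.1
eef_pos: [0.5216, -0.2981, 0.1443]
eef_rot: [0.993, -0.121, -0.001, 0.0]
wrist_force: [0.2, 0.7, -0.0]
opening: 0.0396
grasp_force: 30.0
```

Request:
apply_moves(increments=[[[0,0,-4],0],[[0,0,-4],0],[[0,0,-2],0],[[0,0,-1],0],[[0,0,0],0]])

```text
time: 6.6
eef_pos: [0.5207, -0.2957, 0.0331]
eef_rot: [0.993, -0.121, -0.002, -0.001]
wrist_force: [0.0, -0.0, -0.6]
opening: 0.0401
grasp_force: 30.0
```

Run:
```python
from h import *
st()
S=grab("scene");T=grab("top")
cv2.imwrite("pics/place1.png",np.hstack([crop(S,160,180,80,80,400,400),crop(T,335,160,60,60,400,400)])[:,:,::-1])
```

```text
t 6.6 tcp [ 0.5207 -0.2957  0.0331] yaw -0.242 tilt [-0.002 -0.001] F [ 0.  -0.  -0.6] open 0.0401 g 30.0 j7 -1.6
```

View pics/place1.png

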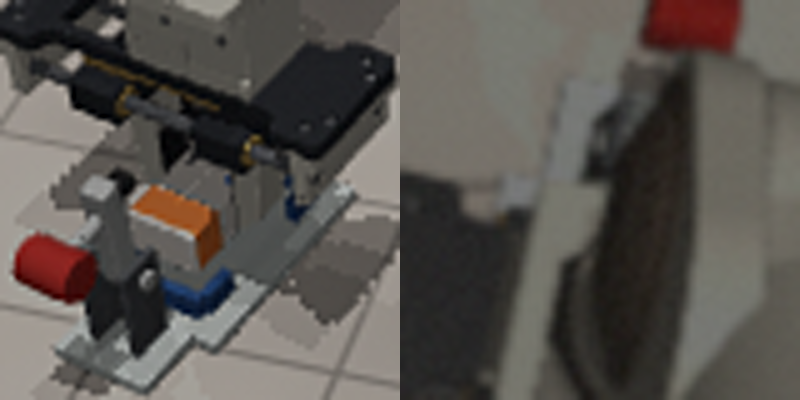

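Request:
apply_moves(increments=[[[0.05,0,-0.5],0],[[0,0,-0.5],0],[[0,0,-0.4],0],[[0,0,-0.4],0],[[0,0,0],0]])

```text
time: 7.2
eef_pos: [0.5221, -0.2961, 0.0161]
eef_rot: [0.993, -0.121, -0.0, -0.0]
wrist_force: [0.2, -0.0, -0.3]
opening: 0.0402
grasp_force: 30.0
```

Request:
apply_moves(increments=[[[0,0,-0.15],0],[[0,0,0],0]])

```text
time: 7.4
eef_pos: [0.5225, -0.2963, 0.0151]
eef_rot: [0.993, -0.121, -0.0, -0.0]
wrist_force: [-0.2, -0.2, -1.7]
opening: 0.04
grasp_force: 30.0
```

Request:
apply_moves(increments=[[[0,0,-0.15],0],[[0,0,0],0]])

```text
time: 7.6
eef_pos: [0.5225, -0.2963, 0.0136]
eef_rot: [0.993, -0.121, -0.0, -0.0]
wrist_force: [-0.6, 0.8, -0.4]
opening: 0.0399
grasp_force: 30.0
```

Request:
apply_moves(increments=[[[0,0,0],0],[[0,0,0],0],[[0,0,0],0],[[0,0,0],0],[[0,0,0],0]], fingers=0)

```text
time: 8.1
eef_pos: [0.5226, -0.2964, 0.0138]
eef_rot: [0.993, -0.121, 0.0, 0.0]
wrist_force: [0.3, 0.9, 0.3]
opening: 0.075
grasp_force: 0.0
```

Request:
apply_moves(increments=[[[0,0,2],0],[[0,0,4],0],[[0,0,4],0],[[0,0,3],0],[[0,0,1],0]])

```text
time: 8.6
eef_pos: [0.5248, -0.2973, 0.1577]
eef_rot: [0.993, -0.121, 0.003, 0.001]
wrist_force: [0.4, -0.4, -0.4]
opening: 0.0918
grasp_force: 0.0
```

Request:
apply_moves(increments=[[[3.8,-0.95,0],0],[[3.8,-0.95,0],0],[[3.7,-0.93,0],0],[[0,0,0],0]])

```text
time: 9.0
eef_pos: [0.6392, -0.324, 0.1518]
eef_rot: [0.993, -0.12, 0.001, -0.001]
wrist_force: [1.2, -0.0, 0.1]
opening: 0.0917
grasp_force: 0.0
```

Run:
```python
from h import *
st()
S=grab("scene")
cv2.imwrite("pics/place2.png",crop(S,150,150,100,100,600,600)[:,:,::-1])
```

```text
t 9.0 tcp [ 0.6392 -0.324   0.1518] yaw -0.241 tilt [ 0.001 -0.001] F [ 1.2 -0.   0.1] open 0.0917 g 0.0 j7 -1.57
```

View pics/place2.png

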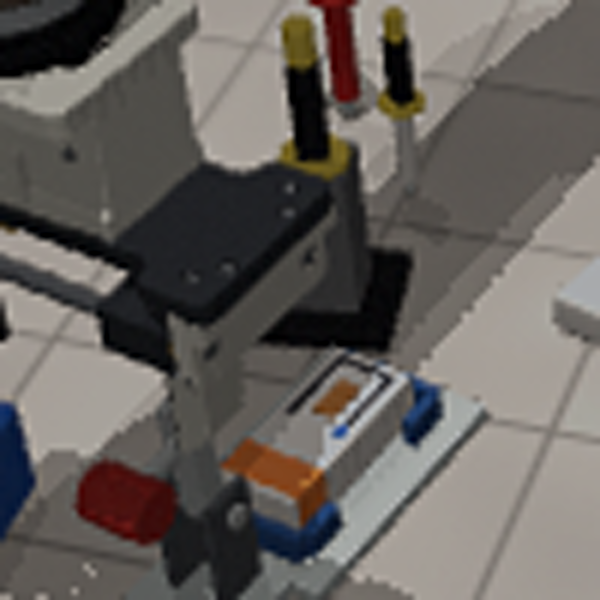

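Request:
apply_moves(increments=[[[0,0,-3],0],[[0,0,-3],0],[[0,0,-1.5],0],[[0,0,-0.6],0],[[0,0,0],0]])

```text
time: 9.55
eef_pos: [0.6347, -0.3244, 0.0721]
eef_rot: [0.993, -0.121, -0.001, -0.0]
wrist_force: [-0.5, -0.1, 1.5]
opening: 0.0916
grasp_force: 0.0
```

Request:
apply_moves(increments=[[[0,0,0],0],[[0,0,0],0],[[0,0,0],0],[[0,0,0],0],[[0,0,0],0]], fingers=1)

```text
time: 10.05
eef_pos: [0.6358, -0.3247, 0.0732]
eef_rot: [0.993, -0.121, 0.0, 0.0]
wrist_force: [0.0, -0.6, 0.2]
opening: 0.0561
grasp_force: 0.0
```

Request:
apply_moves(increments=[[[0,0,0],0],[[0,0,0],0],[[0,0,0],0],[[0,0,0],0],[[0,0,0],0]])

```text
time: 10.55
eef_pos: [0.6357, -0.3238, 0.0727]
eef_rot: [0.993, -0.121, -0.0, -0.0]
wrist_force: [0.5, 1.0, 0.2]
opening: 0.0301
grasp_force: 30.0
```

Request:
apply_moves(increments=[[[-0.66,0.16,0.64],0],[[-0.74,0.18,0.54],0],[[-0.83,0.2,0.4],0],[[-0.91,0.23,0.25],0]])

```text
time: 10.95
eef_pos: [0.6058, -0.3163, 0.0905]
eef_rot: [0.993, -0.12, 0.002, -0.0]
wrist_force: [6.8, -0.1, -9.5]
opening: 0.0297
grasp_force: 30.0
```

Request:
apply_moves(increments=[[[-0.93,0.23,0.08],0],[[-0.93,0.23,-0.08],0],[[-0.91,0.23,-0.25],0],[[-0.83,0.2,-0.4],0]])

```text
time: 11.35
eef_pos: [0.5728, -0.3081, 0.088]
eef_rot: [0.993, -0.12, 0.005, 0.001]
wrist_force: [3.3, 1.9, 11.7]
opening: 0.0295
grasp_force: 30.0
```

Request:
apply_moves(increments=[[[-0.66,0.16,-0.5],0],[[-0.55,0.14,-0.46],0],[[0,0,0],0]])

```text
time: 11.65
eef_pos: [0.5564, -0.304, 0.0767]
eef_rot: [0.993, -0.12, 0.001, -0.0]
wrist_force: [-4.1, 4.0, 10.6]
opening: 0.0299
grasp_force: 30.0
```

Request:
apply_moves(increments=[[[0,0,0],0],[[0,0,0],0],[[0,0,0],0],[[0,0,0],0],[[0,0,0],0]], fingers=0)

```text
time: 12.15
eef_pos: [0.5559, -0.3052, 0.0747]
eef_rot: [0.993, -0.121, -0.0, -0.0]
wrist_force: [-0.1, 0.7, 0.3]
opening: 0.0651
grasp_force: 0.0
```

Request:
apply_moves(increments=[[[0,0,2],0],[[0,0,4],0],[[0,0,4],0],[[0,0,3],0],[[-1,-0.2,0],0.1]])

```text
time: 12.65
eef_pos: [0.5504, -0.3075, 0.2107]
eef_rot: [0.998, -0.07, 0.005, 0.002]
wrist_force: [0.5, 0.1, 0.1]
opening: 0.0917
grasp_force: 0.0
```

Request:
apply_moves(increments=[[[-3.5,-0.7,0],0.1],[[-3.5,-0.7,0],0.1],[[-3.5,-0.7,0],0.08],[[-2.8,-0.5,0],0],[[0,0,0],0]])

```text
time: 13.15
eef_pos: [0.4083, -0.3349, 0.2045]
eef_rot: [0.998, 0.066, -0.002, 0.0]
wrist_force: [-0.5, -1.0, -0.2]
opening: 0.0918
grasp_force: 0.0
```

Run:
```python
from h import *
st()
S=grab("scene");T=grab("top")
cv2.imwrite("pics/pen2.png",np.hstack([crop(S,160,140,80,120,400,600),crop(T,340,200,80,120,400,600)])[:,:,::-1])
```

```text
t 13.2 tcp [ 0.4083 -0.3349  0.2045] yaw 0.132 tilt [-0.002  0.   ] F [-0.5 -1.  -0.2] open 0.0918 g 0.0 j7 -0.97
```

View pics/pen2.png

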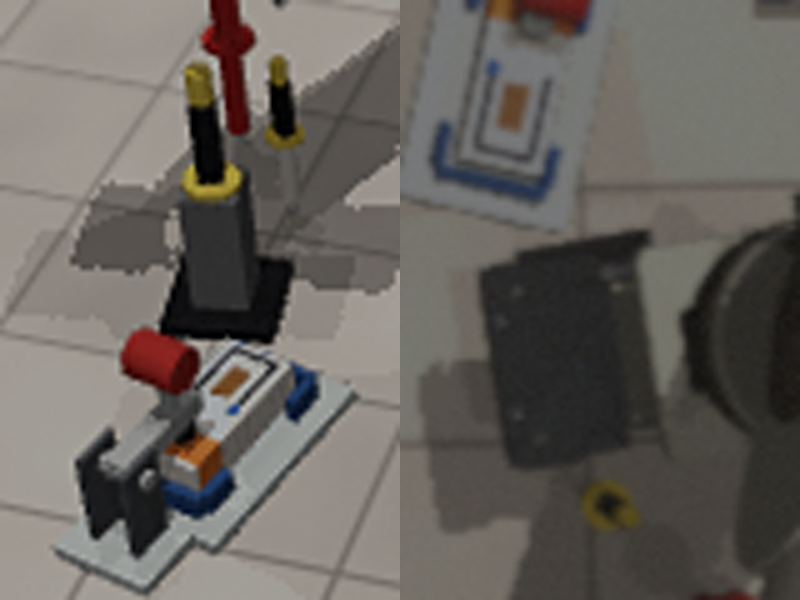

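Request:
apply_moves(increments=[[[0,0,0],0],[[0,0,-3],0],[[0,0,-3],0],[[0,0,-2.5],0],[[0,0,-1.5],0]])

```text
time: 13.75
eef_pos: [0.4136, -0.3315, 0.1029]
eef_rot: [0.998, 0.07, -0.0, -0.001]
wrist_force: [0.4, 0.0, -0.4]
opening: 0.0915
grasp_force: 0.0
```

Request:
apply_moves(increments=[[[0,0,-0.3],0],[[0,0,0],0]])

```text
time: 13.95
eef_pos: [0.4139, -0.3326, 0.1019]
eef_rot: [0.998, 0.069, 0.0, -0.0]
wrist_force: [0.4, -0.4, 0.4]
opening: 0.0918
grasp_force: 0.0
```

Request:
apply_moves(increments=[[[0,0,0],0],[[0,0,0],0],[[0,0,0],0],[[0,0,0],0],[[0,0,0],0]], fingers=1)

```text
time: 14.45
eef_pos: [0.4131, -0.3333, 0.1023]
eef_rot: [0.998, 0.069, 0.0, 0.0]
wrist_force: [0.5, -0.5, 0.0]
opening: 0.0564
grasp_force: 0.0
```

Request:
apply_moves(increments=[[[0,0,0],0],[[0,0,0],0],[[0,0,0],0],[[0,0,0],0],[[0,0,0],0]])

```text
time: 14.95
eef_pos: [0.413, -0.333, 0.1019]
eef_rot: [0.998, 0.069, -0.0, -0.0]
wrist_force: [0.4, -0.6, -0.1]
opening: 0.0163
grasp_force: 0.0
```

Request:
apply_moves(increments=[[[0,0,0],0],[[0,0,0],0],[[0,0,0],0],[[0,0,0],0],[[0,0,0],0]])

```text
time: 15.45
eef_pos: [0.4131, -0.333, 0.1019]
eef_rot: [0.998, 0.069, 0.0, -0.0]
wrist_force: [-0.4, 0.5, -0.1]
opening: 0.0149
grasp_force: 30.0
```

Request:
apply_moves(increments=[[[0,0,1],0],[[0,0,3],0],[[0,0,3],0],[[0,0,3],0],[[0,0,1],0]])

```text
time: 15.95
eef_pos: [0.4148, -0.334, 0.2157]
eef_rot: [0.998, 0.069, 0.002, 0.002]
wrist_force: [0.9, 1.0, -0.3]
opening: 0.0143
grasp_force: 30.0
```

Request:
apply_moves(increments=[[[2,0.5,0],0],[[3,1,0],0],[[0,0,0],0],[[0,0,0],0]])

```text
time: 16.35
eef_pos: [0.4632, -0.3172, 0.2114]
eef_rot: [0.998, 0.07, -0.0, -0.0]
wrist_force: [0.7, -0.2, -0.5]
opening: 0.015
grasp_force: 30.0
```

Run:
```python
from h import *
s=st(); p=np.array(s["eef_pos"])
S=grab("scene");T=grab("top"); np.save("S1.npy",S);np.save("T1.npy",T)
tip=p+[0,0,-.092]; print("expected tip px",w2px("scene",tip),w2px("top",tip))
for n in("scene","top"): print(n,"tip",find("pen_tip",n)[:3],"s1",find("seam_1",n)[:2],"pack",find("pack_new",n)[:1])
x,y,yw=.522,-.2959,-.2423
for nm,a,b in(("s1",0,13),("s3",-38,13),("s4",-38,-13),("s6",0,-13)):
    q=(x+np.cos(yw)*a/1e3-np.sin(yw)*b/1e3,y+np.sin(yw)*a/1e3+np.cos(yw)*b/1e3,.034); print(nm,np.round(q,4),w2px("scene",q).round(1),w2px("top",q).round(1))
us,vs=w2px("scene",tip).astype(int)
A=crop(S,185,150,50,75,400,600); B=crop(T,340,185,60,90,400,600)
cv2.imwrite("pics/tip1.png",np.hstack([A,B])[:,:,::-1])
```

```text
t 16.4 tcp [ 0.4632 -0.3172  0.2114] yaw 0.14 tilt [-0. -0.] F [ 0.7 -0.2 -0.5] open 0.015 g 30.0 j7 -1.07
expected tip px [199.78650585 178.5808481 ] [380.27237722 238.789058  ]
scene tip [(0.58, [0.517, -0.288, 0.034], [206.0, 219.0])] s1 [(0.67, [0.521, -0.291, 0.033], [205.0, 220.0])] pack []
top tip [] s1 [(0.8, [0.522, -0.293, 0.034], [362.0, 214.0])] pack [(0.81, [0.528, -0.295, 0.031], [363.0, 212.0])]
s1 [ 0.5251 -0.2833  0.034 ] [207.  221.6] [358.  213.1]
s3 [ 0.4882 -0.2742  0.034 ] [215.3 212.7] [354.5 229. ]
s4 [ 0.482  -0.2994  0.034 ] [207.  209.5] [365.5 231.5]
s6 [ 0.5189 -0.3085  0.034 ] [198.6 218.2] [368.9 215.6]
```

View pics/tip1.png

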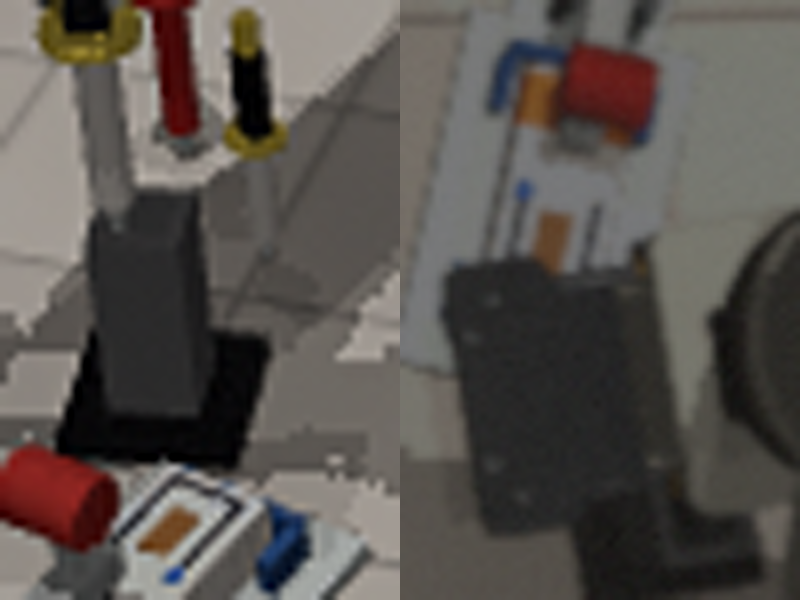

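Request:
apply_moves(increments=[[[2,1.1,0],0],[[2.2,1.2,0],0],[[2,1.1,0],0],[[0,0,0],0],[[0,0,-2],0]])

```text
time: 17.25
eef_pos: [0.5274, -0.2844, 0.1942]
eef_rot: [0.998, 0.07, 0.002, 0.001]
wrist_force: [-0.5, -0.3, -0.8]
opening: 0.0144
grasp_force: 30.0
```

Request:
apply_moves(increments=[[[0,0,-2],0],[[0,0,-2],0],[[0,0,-1.2],0],[[0,0,-0.6],0],[[0,0,0],0]])

```text
time: 17.75
eef_pos: [0.5244, -0.2842, 0.1334]
eef_rot: [0.998, 0.069, -0.001, -0.0]
wrist_force: [-0.3, 0.5, -0.8]
opening: 0.0146
grasp_force: 30.0
```

Request:
apply_moves(increments=[[[0,0,0],0],[[0,0,0],0]])

```text
time: 17.95
eef_pos: [0.5258, -0.2844, 0.135]
eef_rot: [0.998, 0.069, 0.001, 0.001]
wrist_force: [0.3, 0.1, -1.4]
opening: 0.0148
grasp_force: 30.0
```

Run:
```python
from h import *
s=st(); p=np.array(s["eef_pos"])
S=grab("scene"); tip=p+[0,0,-.0919]; print(w2px("scene",tip))
print(find("pen_tip","scene")[:2])
F=[]
for i in range(10): grab("scene"); F.append(sensors.read_state()["wrist_force"])
print(np.mean(F,0),np.std(F,0))
st()
cv2.imwrite("pics/tip2.png",crop(S,180,170,60,60,600,600)[:,:,::-1])
```

```text
t 17.9 tcp [ 0.5258 -0.2844  0.135 ] yaw 0.138 tilt [0.001 0.001] F [ 0.3  0.1 -1.4] open 0.0148 g 30.0 j7 -1.24
[206.10709679 219.09613141]
[]
[ 0.25585515  0.16806009 -0.88965864] [0.4987434  0.32397122 0.46023883]
t 18.6 tcp [ 0.525  -0.284   0.1339] yaw 0.138 tilt [-0. -0.] F [ 0.7  0.4 -1.4] open 0.0147 g 30.0 j7 -1.24
```

View pics/tip2.png

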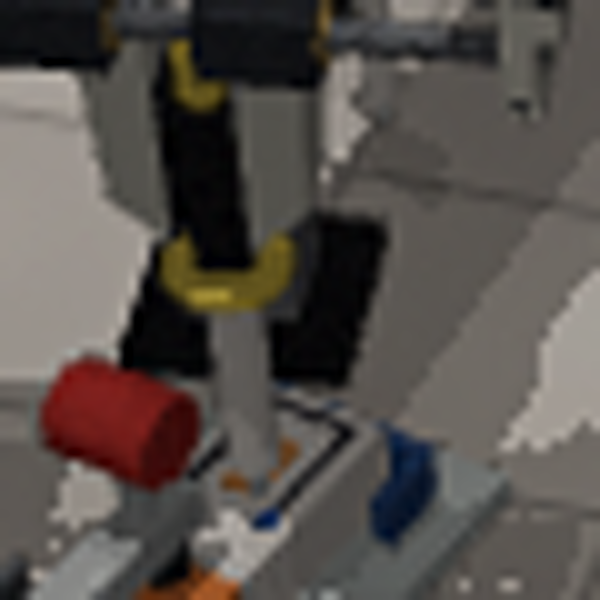

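Request:
apply_moves(increments=[[[0.1,0,-0.3],0],[[0,0,-0.3],0],[[0,0,-0.2],0],[[0,0,-0.15],0],[[0,0,-0.15],0]])

```text
time: 19.05
eef_pos: [0.5261, -0.284, 0.1228]
eef_rot: [0.998, 0.069, 0.0, -0.0]
wrist_force: [0.2, -0.0, 0.4]
opening: 0.0145
grasp_force: 30.0
```

Request:
apply_moves(increments=[[[0,0,-0.1],0],[[0,0,0],0],[[0,0,0],0]])

```text
time: 19.35
eef_pos: [0.5261, -0.284, 0.1221]
eef_rot: [0.998, 0.069, 0.0, 0.0]
wrist_force: [-0.7, -0.1, 1.0]
opening: 0.015
grasp_force: 30.0
```

Run:
```python
from h import *
F=[];Z=[]
for i in range(10): grab("scene"); s=sensors.read_state();F.append(s["wrist_force"]);Z.append(s["eef_pos"])
print(np.mean(F,0),np.std(F,0),np.mean(Z,0))
```

```text
[-0.58517605  0.12956124  0.64469601] [0.3795523  0.3305604  0.49121231] [ 0.52609749 -0.28402106  0.12201124]
```

Request:
apply_moves(increments=[[[-0.23,0.057,0],0],[[-0.23,0.057,0],0],[[-0.23,0.057,0],0],[[-0.23,0.057,0],0],[[-0.23,0.057,0],0]])

```text
time: 20.35
eef_pos: [0.5145, -0.2812, 0.1221]
eef_rot: [0.998, 0.069, 0.0, 0.0]
wrist_force: [1.4, 0.7, 0.9]
opening: 0.0146
grasp_force: 30.0
```

Request:
apply_moves(increments=[[[-0.23,0.057,0],0],[[-0.23,0.057,0],0],[[-0.23,0.057,0],0],[[0,0,0],0],[[0,0,0],0]])

```text
time: 20.85
eef_pos: [0.5072, -0.2793, 0.1218]
eef_rot: [0.998, 0.069, -0.0, -0.0]
wrist_force: [0.4, -0.5, 0.4]
opening: 0.0146
grasp_force: 30.0
```

Run:
```python
from h import *
F=[];Z=[]
for i in range(8): S=grab("scene"); s=sensors.read_state();F.append(s["wrist_force"]);Z.append(s["eef_pos"])
print(np.mean(F,0),np.std(F,0),np.mean(Z,0))
x,y,yw=.522,-.2959,-.2423
q=np.mean(Z,0)-[x,y,0]; print("nest xy",np.cos(yw)*q[0]+np.sin(yw)*q[1],-np.sin(yw)*q[0]+np.cos(yw)*q[1])
cv2.imwrite("pics/tip3.png",crop(S,180,170,60,60,600,600)[:,:,::-1])
```

```text
[-0.15316809 -0.04529145  0.78651668] [0.54361287 0.32683248 0.38811847] [ 0.50736195 -0.2793894   0.12176465]
nest xy -0.01817194560504877 0.012516107234538346
```

View pics/tip3.png

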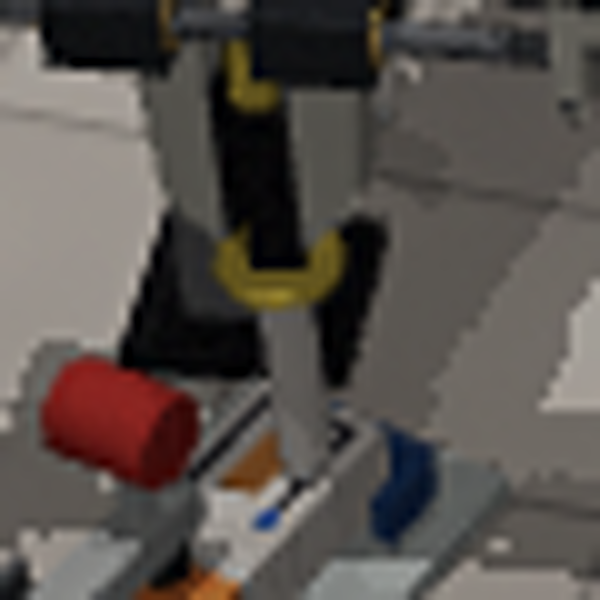

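Request:
apply_moves(increments=[[[-0.24,0.06,0],0],[[-0.24,0.06,0],0],[[-0.24,0.06,0],0],[[-0.24,0.06,0],0],[[-0.24,0.06,0],0]])

```text
time: 21.75
eef_pos: [0.4956, -0.2765, 0.122]
eef_rot: [0.998, 0.069, 0.0, 0.0]
wrist_force: [1.4, -0.6, 0.5]
opening: 0.0145
grasp_force: 30.0
```

Request:
apply_moves(increments=[[[-0.24,0.06,0],0],[[-0.24,0.06,0],0],[[-0.24,0.06,0],0],[[0,0,0],0],[[0,0,0],0]])

```text
time: 22.25
eef_pos: [0.4879, -0.2746, 0.1218]
eef_rot: [0.998, 0.069, -0.0, -0.0]
wrist_force: [-0.0, 0.4, 0.8]
opening: 0.0149
grasp_force: 30.0
```

Request:
apply_moves(increments=[[[-0.062,-0.252,0],0],[[-0.062,-0.252,0],0],[[-0.062,-0.252,0],0],[[-0.062,-0.252,0],0],[[-0.062,-0.252,0],0]])

```text
time: 22.75
eef_pos: [0.4853, -0.2875, 0.1219]
eef_rot: [0.998, 0.069, -0.0, -0.0]
wrist_force: [0.3, 2.3, 2.1]
opening: 0.0146
grasp_force: 30.0
```

Request:
apply_moves(increments=[[[-0.062,-0.252,0],0],[[-0.062,-0.252,0],0],[[-0.062,-0.252,0],0],[[-0.062,-0.252,0],0],[[-0.062,-0.252,0],0]])

```text
time: 23.25
eef_pos: [0.4822, -0.3001, 0.1219]
eef_rot: [0.998, 0.069, 0.0, 0.0]
wrist_force: [0.9, 1.4, 0.9]
opening: 0.0147
grasp_force: 30.0
```

Request:
apply_moves(increments=[[[0,0,0],0],[[0,0,0],0]])

```text
time: 23.45
eef_pos: [0.482, -0.3005, 0.122]
eef_rot: [0.998, 0.069, -0.0, 0.0]
wrist_force: [-0.5, -0.7, 1.0]
opening: 0.0146
grasp_force: 30.0
```

Run:
```python
from h import *
F=[];Z=[]
for i in range(8): S=grab("scene"); s=sensors.read_state();F.append(s["wrist_force"]);Z.append(s["eef_pos"])
print(np.mean(F,0),np.mean(Z,0))
x,y,yw=.522,-.2959,-.2423
q=np.mean(Z,0)-[x,y,0]; print("nest xy",np.cos(yw)*q[0]+np.sin(yw)*q[1],-np.sin(yw)*q[0]+np.cos(yw)*q[1])
cv2.imwrite("pics/tip4.png",crop(S,180,170,60,60,600,600)[:,:,::-1])
```

```text
[-0.2069332  -0.9368284   0.82664615] [ 0.48210925 -0.30025888  0.12197093]
nest xy -0.03767963161384237 -0.013802784774639053
```

View pics/tip4.png

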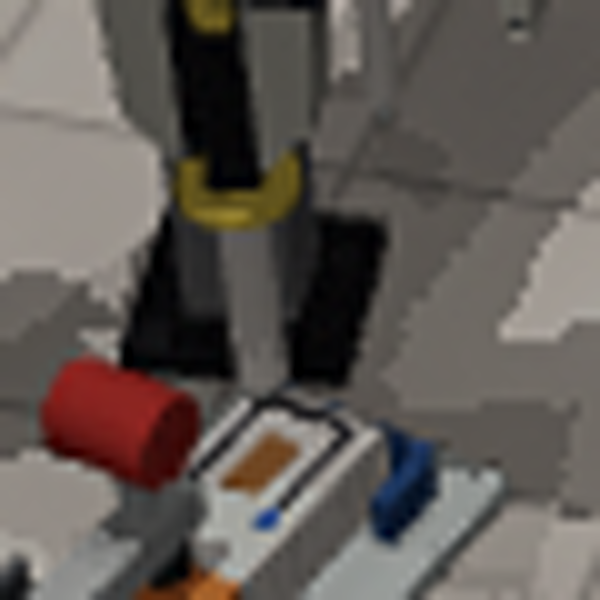

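Request:
apply_moves(increments=[[[0.234,-0.05,0],0],[[0.234,-0.05,0],0],[[0.234,-0.055,0],0],[[0.234,-0.055,0],0],[[0.234,-0.055,0],0]])

```text
time: 24.35
eef_pos: [0.4942, -0.3023, 0.1218]
eef_rot: [0.998, 0.069, -0.0, -0.0]
wrist_force: [-0.9, 0.3, 1.9]
opening: 0.0147
grasp_force: 30.0
```

Request:
apply_moves(increments=[[[0.234,-0.055,0],0],[[0.234,-0.055,0],0],[[0.234,-0.055,0],0],[[0.234,-0.055,0],0],[[0.234,-0.055,0],0]])

```text
time: 24.85
eef_pos: [0.5059, -0.3053, 0.1219]
eef_rot: [0.998, 0.069, 0.0, 0.0]
wrist_force: [-0.9, -0.2, 0.5]
opening: 0.0147
grasp_force: 30.0
```

Request:
apply_moves(increments=[[[0.234,-0.055,0],0],[[0.234,-0.055,0],0],[[0.234,-0.055,0],0],[[0.234,-0.055,0],0],[[0.234,-0.055,0],0]])

```text
time: 25.35
eef_pos: [0.5175, -0.3081, 0.1219]
eef_rot: [0.998, 0.069, 0.0, -0.0]
wrist_force: [-0.8, -0.6, 1.1]
opening: 0.0148
grasp_force: 30.0
```

Request:
apply_moves(increments=[[[0.234,-0.055,0],0],[[0,0,0],0],[[0,0,0],0],[[0,0,0],0]])

```text
time: 25.75
eef_pos: [0.5201, -0.3087, 0.1221]
eef_rot: [0.998, 0.069, 0.0, 0.0]
wrist_force: [-0.1, 0.3, 0.9]
opening: 0.0147
grasp_force: 30.0
```

Run:
```python
from h import *
F=[];Z=[]
for i in range(8): S=grab("scene"); s=sensors.read_state();F.append(s["wrist_force"]);Z.append(s["eef_pos"])
print(np.mean(F,0),np.mean(Z,0))
x,y,yw=.522,-.2959,-.2423
q=np.mean(Z,0)-[x,y,0]; print("nest xy",np.cos(yw)*q[0]+np.sin(yw)*q[1],-np.sin(yw)*q[0]+np.cos(yw)*q[1])
```

```text
[0.35250039 0.16831211 0.80953467] [ 0.51993763 -0.30863359  0.12207301]
nest xy 0.0010531270843910047 -0.012856463680572623
```

Request:
apply_moves(increments=[[[0,0,0.3],0],[[0,0,0.6],0],[[0,0,2.1],0],[[0,0,3],0],[[0,0,3],0]])

```text
time: 26.65
eef_pos: [0.519, -0.3081, 0.2126]
eef_rot: [0.998, 0.069, -0.001, -0.001]
wrist_force: [-0.4, 0.1, -0.4]
opening: 0.0147
grasp_force: 30.0
```

Request:
apply_moves(increments=[[[-3,-0.6,0.2],0],[[-4,-0.9,0],0],[[-3,-0.7,0],0],[[-0.7,-0.23,0],0],[[0,0,0],0]])

```text
time: 27.15
eef_pos: [0.4114, -0.3337, 0.2143]
eef_rot: [0.998, 0.068, -0.0, 0.0]
wrist_force: [-0.0, -0.3, -0.4]
opening: 0.0149
grasp_force: 30.0
```

Request:
apply_moves(increments=[[[0,0,0],0],[[0,0,0],0],[[0,0,0],0]])

```text
time: 27.45
eef_pos: [0.414, -0.3321, 0.2139]
eef_rot: [0.998, 0.07, 0.0, -0.0]
wrist_force: [0.7, 0.1, -0.4]
opening: 0.0151
grasp_force: 30.0
```

Run:
```python
from h import *
s=st(); print(w2px("scene",np.array(s["eef_pos"])-[0,0,.0919]), w2px("scene",[.4131,-.333,.085]))
S=grab("scene"); cv2.imwrite("pics/tip5.png",crop(S,170,130,60,60,600,600)[:,:,::-1])
```

```text
t 27.4 tcp [ 0.414  -0.3321  0.2139] yaw 0.14 tilt [ 0. -0.] F [ 0.7  0.1 -0.4] open 0.0151 g 30.0 j7 -0.97
[201.25844708 165.63294225] [202.5258347  176.51800856]
```

View pics/tip5.png

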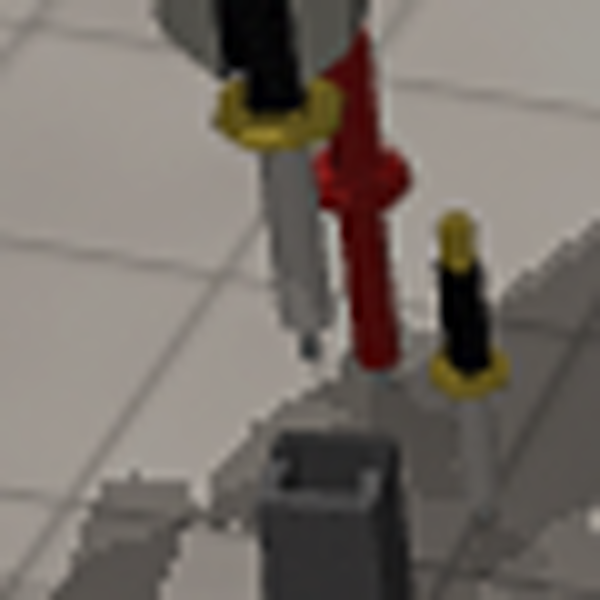

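Request:
apply_moves(increments=[[[0,0,-1.5],0],[[0,0,-1.5],0],[[0,0,-1.5],0],[[0,0,-1.5],0],[[0,0,0],0]])

```text
time: 28.0
eef_pos: [0.4114, -0.3317, 0.1515]
eef_rot: [0.998, 0.069, -0.001, -0.002]
wrist_force: [-0.3, 0.8, 0.6]
opening: 0.0147
grasp_force: 30.0
```

Request:
apply_moves(increments=[[[0,0,-1.5],0],[[0,0,-1.5],0],[[0,0,-1.2],0],[[0,0,-0.6],0],[[0,0,0],0]])

```text
time: 28.5
eef_pos: [0.412, -0.3323, 0.1047]
eef_rot: [0.998, 0.069, -0.001, -0.001]
wrist_force: [-1.1, -0.2, 0.1]
opening: 0.0151
grasp_force: 30.0
```

Request:
apply_moves(increments=[[[0,0,-0.3],0],[[0,0,-0.1],0],[[0,0,0],0]])

```text
time: 28.8
eef_pos: [0.4129, -0.3331, 0.1022]
eef_rot: [0.998, 0.069, 0.0, 0.0]
wrist_force: [1.3, 0.2, -1.0]
opening: 0.0149
grasp_force: 30.0
```

Request:
apply_moves(increments=[[[0,0,0],0],[[0,0,0],0],[[0,0,0],0],[[0,0,0],0],[[0,0,0],0]], fingers=0)

```text
time: 29.3
eef_pos: [0.4127, -0.3329, 0.102]
eef_rot: [0.998, 0.069, 0.0, 0.0]
wrist_force: [-0.7, 0.3, 0.3]
opening: 0.0503
grasp_force: 0.0
```

Request:
apply_moves(increments=[[[0,0,0],0],[[0,0,0],0],[[0,0,2],0],[[0,0,4],0],[[0,0,4.5],0]])

```text
time: 29.8
eef_pos: [0.4117, -0.332, 0.2069]
eef_rot: [0.998, 0.069, -0.001, -0.001]
wrist_force: [0.4, -0.1, -0.1]
opening: 0.0894
grasp_force: 0.0
```

Request:
apply_moves(increments=[[[3.5,0.7,0],-0.1],[[4,0.8,0],-0.1],[[4,0.8,0],-0.1],[[2.8,0.6,0],-0.082],[[0,0,0],0]])

```text
time: 30.3
eef_pos: [0.5601, -0.3004, 0.2069]
eef_rot: [0.993, -0.12, 0.001, -0.001]
wrist_force: [0.1, 0.1, 0.5]
opening: 0.0916
grasp_force: 0.0
```

Request:
apply_moves(increments=[[[0,0,-4],0],[[0,0,-4],0],[[0,0,-3],0],[[0,0,-1.5],0],[[0,0,-0.4],0]])

```text
time: 30.8
eef_pos: [0.5539, -0.3036, 0.076]
eef_rot: [0.993, -0.122, -0.002, -0.001]
wrist_force: [-0.6, -0.4, 0.1]
opening: 0.0916
grasp_force: 0.0
```

Request:
apply_moves(increments=[[[0,0,0],0],[[0,0,0],0]])

```text
time: 31.0
eef_pos: [0.5569, -0.3045, 0.0798]
eef_rot: [0.993, -0.122, 0.001, 0.001]
wrist_force: [0.6, -0.7, -0.4]
opening: 0.0917
grasp_force: 0.0
```

Request:
apply_moves(increments=[[[0,0,-0.4],0],[[0,0,0],0],[[0,0,0],0],[[0,0,0],0],[[0,0,0],0]], fingers=1)

```text
time: 31.5
eef_pos: [0.5558, -0.304, 0.0741]
eef_rot: [0.993, -0.122, 0.0, 0.0]
wrist_force: [0.1, -0.0, -0.1]
opening: 0.0563
grasp_force: 0.0
```

Request:
apply_moves(increments=[[[0,0,0],0],[[0,0,0],0],[[0,0,0],0],[[0,0,0],0],[[0,0,0],0]])

```text
time: 32.0
eef_pos: [0.5557, -0.3038, 0.0739]
eef_rot: [0.993, -0.122, -0.0, -0.0]
wrist_force: [-0.2, -0.2, -0.1]
opening: 0.0299
grasp_force: 30.0
```

Request:
apply_moves(increments=[[[0.55,-0.14,0.5],0],[[0.66,-0.16,0.5],0],[[0.83,-0.2,0.4],0],[[0.91,-0.23,0.25],0],[[0.93,-0.23,0.08],0]])

```text
time: 32.5
eef_pos: [0.592, -0.3129, 0.0907]
eef_rot: [0.993, -0.122, -0.003, -0.001]
wrist_force: [-8.8, 2.9, -2.6]
opening: 0.0297
grasp_force: 30.0
```

Request:
apply_moves(increments=[[[0.93,-0.23,-0.08],0],[[0.91,-0.23,-0.25],0],[[0.83,-0.2,-0.4],0],[[0.74,-0.18,-0.54],0],[[0.66,-0.16,-0.55],0]])

```text
time: 33.0
eef_pos: [0.6375, -0.3243, 0.0749]
eef_rot: [0.993, -0.122, 0.002, 0.001]
wrist_force: [-2.2, 0.2, 4.7]
opening: 0.0296
grasp_force: 30.0
```

Request:
apply_moves(increments=[[[0,0,0],0],[[0,0,0],0]])

```text
time: 33.2
eef_pos: [0.638, -0.3244, 0.0746]
eef_rot: [0.993, -0.122, 0.003, 0.001]
wrist_force: [3.5, -2.0, 2.6]
opening: 0.0297
grasp_force: 30.0
```

Request:
apply_moves(increments=[[[0,0,0],0],[[0,0,0],0],[[0,0,0],0],[[0,0,0],0],[[0,0,0],0]], fingers=0)

```text
time: 33.7
eef_pos: [0.6348, -0.3233, 0.0727]
eef_rot: [0.993, -0.122, -0.0, -0.0]
wrist_force: [-0.7, 0.5, 0.8]
opening: 0.0654
grasp_force: 0.0
```

Request:
apply_moves(increments=[[[0,0,0],0],[[0,0,2],0],[[0,0,4],0],[[0,0,4],0],[[0,0,0],0]])

```text
time: 34.2
eef_pos: [0.6394, -0.3248, 0.1806]
eef_rot: [0.993, -0.122, 0.006, 0.002]
wrist_force: [0.7, 0.3, -0.1]
opening: 0.092
grasp_force: 0.0
```

Request:
apply_moves(increments=[[[-3.8,0.95,0],0],[[-3.8,0.95,0],0],[[-3.95,0.9,0],0],[[0,0,0],0],[[0,0,0],0]])

```text
time: 34.7
eef_pos: [0.5189, -0.2959, 0.1732]
eef_rot: [0.993, -0.122, 0.0, 0.0]
wrist_force: [0.2, -0.7, -0.6]
opening: 0.0917
grasp_force: 0.0
```

Run:
```python
from h import *
st()
S=grab("scene");T=grab("top")
print(find("pack_a","scene"),find("pack_a","top"),find("drawer_front","top")[:1])
for n in("scene","top"):
    for d in cut_out("pack_a",n):
        v,u=np.nonzero(d["region"]); print(n,round(d["confidence"],2),d["region"].sum(),px2w(n,(u.mean(),v.mean()),.02).round(3),w2px(n,px2w(n,(u.mean(),v.mean()),.02)).round())
cv2.imwrite("pics/all2.png",np.vstack([crop(S,130,120,280,210,400,300),crop(T,120,110,280,210,400,300)])[:,:,::-1])
```

```text
t 34.7 tcp [ 0.5189 -0.2959  0.1732] yaw -0.245 tilt [0. 0.] F [ 0.2 -0.7 -0.6] open 0.0917 g 0.0 j7 -1.55
[(0.82, [0.465, 0.079, 0.025], [351.0, 234.0]), (0.72, [0.653, -0.085, 0.024], [269.0, 278.0])] [(0.56, [0.454, 0.078, 0.026], [204.0, 246.0])] [(0.89, [0.645, 0.24, 0.022], [135.0, 167.0])]
scene 0.91 629 [0.465 0.08  0.02 ] [351. 235.]
scene 0.91 716 [ 0.649 -0.086  0.02 ] [269. 277.]
top 0.89 705 [0.456 0.079 0.02 ] [203. 245.]
top 0.87 643 [ 0.641 -0.087  0.02 ] [273. 166.]
top 0.56 247 [0.555 0.006 0.02 ] [234. 203.]
```

View pics/all2.png

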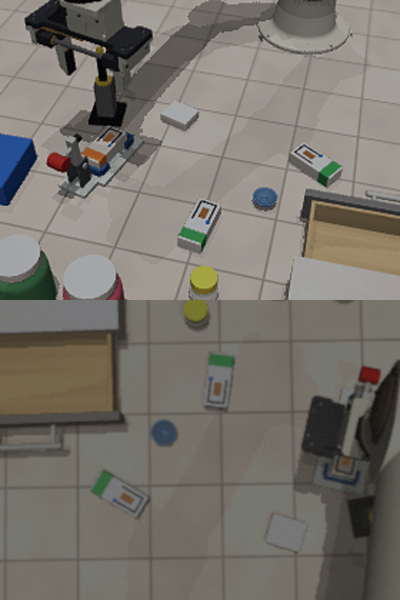

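Request:
apply_moves(increments=[[[0.2,0,-4],0],[[0,0,-4],0],[[0,0,-4],0],[[0,0,-2.5],0],[[0,0,-1],0]])

```text
time: 35.55
eef_pos: [0.52, -0.2942, 0.0148]
eef_rot: [0.993, -0.122, -0.002, -0.001]
wrist_force: [-0.2, 0.8, 1.1]
opening: 0.092
grasp_force: 0.0
```

Request:
apply_moves(increments=[[[0,0,-0.35],0],[[0,0,0],0],[[0,0,0],0]])

```text
time: 35.85
eef_pos: [0.5231, -0.2961, 0.0161]
eef_rot: [0.993, -0.122, 0.001, 0.001]
wrist_force: [-0.5, 0.4, 0.7]
opening: 0.0918
grasp_force: 0.0
```

Request:
apply_moves(increments=[[[0,0,0],0],[[0,0,0],0],[[0,0,0],0],[[0,0,0],0],[[0,0,0],0]], fingers=1)

```text
time: 36.35
eef_pos: [0.5217, -0.2955, 0.0147]
eef_rot: [0.993, -0.122, 0.0, 0.0]
wrist_force: [-0.2, -0.3, -1.6]
opening: 0.0568
grasp_force: 0.0
```

Request:
apply_moves(increments=[[[0,0,0],0],[[0,0,0],0],[[0,0,0],0],[[0,0,0],0]])

```text
time: 36.75
eef_pos: [0.5216, -0.2955, 0.0145]
eef_rot: [0.993, -0.122, -0.0, 0.0]
wrist_force: [0.2, 0.0, -0.2]
opening: 0.0398
grasp_force: 30.0
```

Run:
```python
from h import *
st()
# drawer geometry: brown interior & handle via several edges in top image
T=grab("top"); hsv=cv2.cvtColor(T,cv2.COLOR_RGB2HSV)
for d in cut_out("drawer_front","top")[:1]:
    m=d["region"].astype(np.uint8); c=max(cv2.findContours(m,0,2)[0],key=cv2.contourArea)
    print(cv2.approxPolyDP(c,3,True)[:,0].tolist())
br=((hsv[...,0]>8)&(hsv[...,0]<28)&(hsv[...,1]>70)).astype(np.uint8); br[:, :55]=0;br[:,215:]=0;br[:110]=0;br[220:]=0
c=max(cv2.findContours(br,0,2)[0],key=cv2.contourArea); r=cv2.minAreaRect(c); print("brown",r)
for p in cv2.boxPoints(r): print(p.round(1),px2w("top",p,.063).round(4),px2w("top",p,.022).round(4))
```

```text
t 36.8 tcp [ 0.5216 -0.2955  0.0145] yaw -0.244 tilt [-0.  0.] F [ 0.2  0.  -0.2] open 0.0398 g 30.0 j7 -1.64
[[200, 134], [67, 136], [68, 187], [61, 198], [111, 199], [113, 210], [109, 215], [161, 214], [161, 198], [206, 196], [207, 191], [201, 187]]
brown ((133.07070922851562, 161.69125366210938), (56.067604064941406, 133.96255493164062), 88.15238952636719)
[ 65.2 135.8] [0.7113 0.3876 0.063 ] [0.7205 0.4044 0.022 ]
[199.1 131.5] [0.7166 0.081  0.063 ] [0.726  0.0873 0.022 ]
[200.9 187.6] [0.5873 0.0776 0.063 ] [0.5922 0.0838 0.022 ]
[ 67.  191.9] [0.5822 0.3819 0.063 ] [0.5869 0.3986 0.022 ]
```

Request:
apply_moves(increments=[[[0,0,1],0],[[0,0,3],0],[[0,0,4],0],[[0,0,4],0],[[0,0,2],0]])

```text
time: 37.35
eef_pos: [0.5236, -0.296, 0.159]
eef_rot: [0.993, -0.122, 0.002, 0.001]
wrist_force: [0.4, 0.2, -1.7]
opening: 0.0396
grasp_force: 30.0
```

Request:
apply_moves(increments=[[[0.9,4.37,0],0.066],[[0.9,4.37,0],0.066],[[0.9,4.37,0],0.066],[[0.9,4.37,0],0.066],[[0.9,4.37,0],0]])

```text
time: 37.85
eef_pos: [0.5668, -0.0753, 0.1553]
eef_rot: [1.0, 0.011, 0.0, 0.0]
wrist_force: [1.2, -1.1, -0.8]
opening: 0.04
grasp_force: 30.0
```

Request:
apply_moves(increments=[[[0.9,4.37,0],0],[[0.9,4.37,0],0],[[0.9,4.37,0],0],[[0.9,4.37,0],0],[[0.9,4.37,0],0]])

```text
time: 38.35
eef_pos: [0.6118, 0.1432, 0.1552]
eef_rot: [1.0, 0.01, 0.0, 0.0]
wrist_force: [0.9, 0.1, -0.9]
opening: 0.0398
grasp_force: 30.0
```

Request:
apply_moves(increments=[[[0.9,4.37,0],0],[[0.9,4.37,0],0],[[0.9,4.37,0],0],[[0.8,4.37,0],0],[[0,0,0],0]])

```text
time: 38.85
eef_pos: [0.6438, 0.3266, 0.1553]
eef_rot: [1.0, 0.015, -0.0, -0.004]
wrist_force: [-0.7, 1.3, -0.7]
opening: 0.0394
grasp_force: 30.0
```

Request:
apply_moves(increments=[[[0,0,0],0],[[0,0,0],0],[[0,0,0],0]])

```text
time: 39.15
eef_pos: [0.6474, 0.3139, 0.1546]
eef_rot: [1.0, 0.009, 0.0, 0.001]
wrist_force: [0.4, -0.2, -0.8]
opening: 0.0398
grasp_force: 30.0
```

Request:
apply_moves(increments=[[[0,0,-3],0],[[0,0,-3],0],[[0,0,-2],0],[[0,0,-2],0],[[0,0,0],0]])

```text
time: 39.65
eef_pos: [0.6449, 0.3143, 0.051]
eef_rot: [1.0, 0.01, -0.002, 0.001]
wrist_force: [0.0, 0.1, -1.8]
opening: 0.0395
grasp_force: 30.0
```

Request:
apply_moves(increments=[[[0,0,-1],0],[[0,0,-0.8],0],[[0,0,-0.4],0],[[0,0,0],0],[[0,0,0],0]])

```text
time: 40.15
eef_pos: [0.6469, 0.3166, 0.033]
eef_rot: [1.0, 0.01, 0.0, -0.0]
wrist_force: [-0.3, 0.4, -0.6]
opening: 0.0397
grasp_force: 30.0
```

Run:
```python
from h import *
st()
```

```text
t 40.1 tcp [0.6469 0.3166 0.033 ] yaw 0.02 tilt [ 0. -0.] F [-0.3  0.4 -0.6] open 0.0397 g 30.0 j7 -2.37
```

Request:
apply_moves(increments=[[[0,0,-0.2],0],[[0,0,-0.15],0],[[0,0,0],0],[[0,0,0],0]])

```text
time: 40.55
eef_pos: [0.6467, 0.3163, 0.029]
eef_rot: [1.0, 0.01, 0.0, 0.0]
wrist_force: [0.9, -0.1, -0.8]
opening: 0.0397
grasp_force: 30.0
```

Request:
apply_moves(increments=[[[0,0,0],0],[[0,0,0],0],[[0,0,0],0],[[0,0,0],0],[[0,0,0],0]], fingers=0.35)

```text
time: 41.05
eef_pos: [0.6467, 0.3164, 0.0291]
eef_rot: [1.0, 0.01, 0.0, -0.0]
wrist_force: [-0.9, 0.2, -0.1]
opening: 0.0596
grasp_force: 0.0
```

Request:
apply_moves(increments=[[[0,0,2],0],[[0,0,4],0],[[0,0,4],0],[[0,0,3],0],[[0,0,0],0]])

```text
time: 41.55
eef_pos: [0.6499, 0.3189, 0.1673]
eef_rot: [1.0, 0.01, 0.005, -0.003]
wrist_force: [0.6, 0.7, 0.3]
opening: 0.0593
grasp_force: 0.0
```

Request:
apply_moves(increments=[[[0,-4,0],0],[[0,-4.5,0],0],[[0,-4.5,0],0],[[0,-4.5,0],0],[[0,-4,0],0]], fingers=0)

```text
time: 42.05
eef_pos: [0.6466, 0.0985, 0.1597]
eef_rot: [1.0, 0.009, 0.0, 0.001]
wrist_force: [0.7, -0.4, -0.2]
opening: 0.0903
grasp_force: 0.0
```

```bash
cat >> h.py <<'E'
def packs(t,z=0.):
    out={}
    for n in("scene","top"):
        grab(n)
        for d in cut_out(t,n):
            if d["confidence"]<.5 or d["region"].sum()<300: continue
            v,u=np.nonzero(d["region"]); q=px2w(n,(u.mean(),v.mean()),.013+z)
            out.setdefault(n,[]).append((q,d["region"]))
            print(n,round(d["confidence"],2),int(d["region"].sum()),q.round(3))
    return out
def best(masks,p,z=0.):
    r=[fitbox(masks,[p[0],p[1],y0],z=z) for y0 in(-1.2,-.8,-.4,.05,.4,.8,1.2,1.55)]
    return min(r,key=lambda a:a[1])
E
python3 - <<'E'
from h import *
st()
a=packs("pack_a")
for n in a:
    for q,m in a[n]: print(n,best({n:m},q))
b=packs("pack_new",.022)
for n in b:
    for q,m in b[n]: print(n,"new",best({n:m},q,.022))
print("pen",find("pen","scene")[:4])
E
```

```text
t 42.0 tcp [0.6466 0.0985 0.1597] yaw 0.019 tilt [0.    0.001] F [ 0.7 -0.4 -0.2] open 0.0903 g 0.0 j7 -2.02
scene 0.95 388 [0.47  0.089 0.013]
scene 0.92 726 [ 0.644 -0.088  0.013]
top 0.67 635 [ 0.642 -0.087  0.013]Traceback (most recent call last):
  File "<stdin>", line 5, in <module>
  File "h.py", line 48, in best
    r=[fitbox(masks,[p[0],p[1],y0],z=z) for y0 in(-1.2,-.8,-.4,.05,.4,.8,1.2,1.55)]
       ~~~~~~^^^^^^^^^^^^^^^^^^^^^^^^^^
  File "h.py", line 34, in fitbox
    r=least_squares(f,x0,diff_step=1e-3,x_scale=[.01,.01,.1]); return r.x.round(4),np.abs(r.fun).max().round(2)
    return func(*args, **kwargs)
    result = trf(vector_fun.fun, vector_fun.jac, x0, f0, J0, lb, ub, ftol, xtol,
                 gtol, max_nfev, x_scale, loss_function, tr_solver,
                 tr_options.copy(), verbose, callback=callback_wrapped)
    return trf_no_bounds(
        fun, jac, x0, f0, J0, ftol, xtol, gtol, max_nfev, x_scale,
        loss_function, tr_solver, tr_options, verbose, callback=callback)
    J = jac(x)
    self._update_jac()
    ~~~~~~~~~~~~~~~~^^
    self.J = self.jac_wrap
[... 882 characters left out ...]
(x, *self.args, **self.kwargs)
           ~~~~~~^^^^^^^^^^^^^^^^^^^^^^^^^^^^^^
  File "h.py", line 33, in <lambda>
    f=lambda p:np.concatenate([mom(cv2.moments(boxhull(n,*p,dims,z)))-T[n] for n in T])
                                               ~~~~~~~^^^^^^^^^^^^^
  File "h.py", line 27, in boxhull
    return cv2.convexHull(np.array([w2px(n,p) for p in P],np.float32))
                                    ~~~~^^^^^
  File "h.py", line 14, in w2px
    K,R,t=cal(n); q=K@(R@np.array(p,float)+t); return q[:2]/q[2]
          ~~~^^^
  File "h.py", line 4, in cal
    c=viewer.get_calibration(n); R=cv2.Rodrigues(np.array(c["rvec"],float))[0]
ValueError: time passes only in moves, steps and waits
```

```bash
sed -i 's/^def cal(n):/import functools\n@functools.lru_cache(None)\ndef cal(n):/' h.py
python3 - <<'E'
from h import *
a=packs("pack_a")
for n in a:
    for q,m in a[n]: print(n,best({n:m},q))
b=packs("pack_new",.022)
for n in b:
    for q,m in b[n]: print(n,"new",best({n:m},q,.022))
print("pen",find("pen","scene")[:4]); st()
E
```

```text
scene 0.65 704 [ 0.643 -0.088  0.013]
scene 0.64 435 [0.466 0.086 0.013]
top 0.91 682 [ 0.642 -0.086  0.013]
scene (array([ 0.6406, -0.0881, -0.1249]), np.float64(0.55))
scene (array([ 0.4642,  0.0851, -2.3127]), np.float64(2.44))
top (array([ 0.6414, -0.0866, -0.1291]), np.float64(0.28))
scene 0.78 689 [0.636 0.315 0.035]
top 0.82 767 [0.646 0.316 0.035]
scene new (array([ 0.6318,  0.315 , -0.2298]), np.float64(6.42))
top new (array([0.646 , 0.3161, 0.0237]), np.float64(0.56))
pen [(0.61, [0.329, -0.324, 0.059], [217.0, 166.0]), (0.6, [0.279, -0.376, 0.078], [206.0, 149.0]), (0.59, [0.417, -0.33, 0.115], [202.0, 169.0]), (0.42, [0.651, -0.085, 0.025], [269.0, 277.0])]
t 42.7 tcp [0.6466 0.1023 0.159 ] yaw 0.021 tilt [-0. -0.] F [ 0.6 -1.3 -0.6] open 0.0919 g 0.0 j7 -2.03
```

Request:
apply_moves(increments=[[[-0.15,-4.5,0],-0.05],[[-0.15,-4.5,0],-0.05],[[-0.15,-4.5,0],-0.048],[[-0.1,-4,0],0],[[0,-1.4,0],0]])

```text
time: 43.2
eef_pos: [0.6406, -0.0947, 0.1586]
eef_rot: [0.998, -0.067, -0.0, 0.002]
wrist_force: [-0.4, -0.0, -0.4]
opening: 0.0921
grasp_force: 0.0
```

Request:
apply_moves(increments=[[[0,0,0],0],[[0,0,-4],0],[[0,0,-4],0],[[0,0,-4],0],[[0,0,-2],0]])

```text
time: 43.7
eef_pos: [0.6389, -0.0835, 0.0155]
eef_rot: [0.998, -0.062, -0.002, -0.001]
wrist_force: [-0.3, -0.4, -0.5]
opening: 0.092
grasp_force: 0.0
```

Request:
apply_moves(increments=[[[0,0,-1],0],[[0,0,-0.35],0],[[0,0,0],0]])

```text
time: 44.0
eef_pos: [0.642, -0.0861, 0.0062]
eef_rot: [0.998, -0.063, 0.001, -0.0]
wrist_force: [-0.2, 0.6, -0.1]
opening: 0.0917
grasp_force: 0.0
```

Request:
apply_moves(increments=[[[0,0,0],0],[[0,0,0],0],[[0,0,0],0],[[0,0,0],0],[[0,0,0],0]], fingers=1)

```text
time: 44.5
eef_pos: [0.6414, -0.0878, 0.0059]
eef_rot: [0.998, -0.064, 0.0, 0.0]
wrist_force: [0.8, -0.2, 0.5]
opening: 0.0563
grasp_force: 0.0
```

Request:
apply_moves(increments=[[[0,0,0],0],[[0,0,0],0],[[0,0,0],0],[[0,0,0],0],[[0,0,0],0]])

```text
time: 45.0
eef_pos: [0.6412, -0.0874, 0.0055]
eef_rot: [0.998, -0.064, -0.0, -0.0]
wrist_force: [0.0, 0.4, 0.6]
opening: 0.0398
grasp_force: 30.0
```

Request:
apply_moves(increments=[[[0,0,2],0],[[0,0,4],0],[[0,0,4.5],0],[[0,0,4.5],0],[[0.08,4,0],0]])

```text
time: 45.5
eef_pos: [0.6468, -0.0565, 0.1623]
eef_rot: [0.998, -0.07, 0.006, 0.003]
wrist_force: [1.9, -0.3, -0.4]
opening: 0.0394
grasp_force: 30.0
```

Request:
apply_moves(increments=[[[0.1,4.5,0],0.05],[[0.1,4.5,0],0.05],[[0.1,4.5,0],0.048],[[0.1,4.5,0],0],[[0,4.5,0],0]])

```text
time: 46.0
eef_pos: [0.6457, 0.1785, 0.1551]
eef_rot: [1.0, 0.01, -0.0, 0.0]
wrist_force: [0.7, -1.1, -1.3]
opening: 0.0394
grasp_force: 30.0
```

Request:
apply_moves(increments=[[[0,3.5,0],0],[[0,1.9,0],0],[[0,0,0],0],[[0,0,0],0],[[0,0,-2],0]])

```text
time: 46.5
eef_pos: [0.6486, 0.2299, 0.1379]
eef_rot: [1.0, 0.009, 0.003, -0.0]
wrist_force: [0.7, 0.3, -1.8]
opening: 0.0403
grasp_force: 30.0
```

Request:
apply_moves(increments=[[[0,0,-3],0],[[0,0,-3],0],[[0,0,-2],0],[[0,0,0],0],[[0,0,0],0]])

```text
time: 47.0
eef_pos: [0.6465, 0.2294, 0.0555]
eef_rot: [1.0, 0.009, -0.0, 0.001]
wrist_force: [0.6, 0.3, -0.2]
opening: 0.04
grasp_force: 30.0
```

```bash
python3 -c "
from h import *
st()"
```

```text
t 47.0 tcp [0.6465 0.2294 0.0555] yaw 0.018 tilt [-0.     0.001] F [ 0.6  0.3 -0.2] open 0.04 g 30.0 j7 -2.26
```

Request:
apply_moves(increments=[[[0,0.1,-1],0],[[0,0,-1],0],[[0,0,-0.5],0],[[0,0,-0.2],0],[[0,0,0],0]])

```text
time: 47.5
eef_pos: [0.6458, 0.2323, 0.0282]
eef_rot: [1.0, 0.01, -0.0, 0.0]
wrist_force: [-1.2, 1.1, -1.2]
opening: 0.0395
grasp_force: 30.0
```

Request:
apply_moves(increments=[[[0,0,0],0],[[0,0,0],0],[[0,0,0],0],[[0,0,0],0],[[0,0,0],0]], fingers=0.35)

```text
time: 48.0
eef_pos: [0.6461, 0.2324, 0.0287]
eef_rot: [1.0, 0.01, 0.0, -0.0]
wrist_force: [0.5, 0.1, 0.0]
opening: 0.0596
grasp_force: 0.0
```

Request:
apply_moves(increments=[[[0,0,2],0],[[0,0,4],0],[[0,0,4],0],[[0,0,3],0],[[0,0,0],0]])

```text
time: 48.5
eef_pos: [0.6495, 0.2345, 0.1663]
eef_rot: [1.0, 0.01, 0.005, -0.002]
wrist_force: [0.9, 0.1, 1.2]
opening: 0.0596
grasp_force: 0.0
```

Request:
apply_moves(increments=[[[0,-4,0],0],[[0,-4.5,0],0],[[0,-4.5,0],0],[[0,-4.5,0],0],[[0,-4,0],0]], fingers=0)

```text
time: 49.0
eef_pos: [0.6457, 0.0145, 0.1592]
eef_rot: [1.0, 0.009, 0.0, 0.0]
wrist_force: [0.8, 0.1, -0.3]
opening: 0.0911
grasp_force: 0.0
```

Run:
```python
from h import *
st()
a=packs("pack_a")
for n in a:
    for q,m in a[n]: 
        z=.022 if q[0]>.55 else 0.
        print(n,z,best({n:m},q,z))
```

```text
t 49.0 tcp [0.6457 0.0145 0.1592] yaw 0.019 tilt [0. 0.] F [ 0.8  0.1 -0.3] open 0.0911 g 0.0 j7 -1.9
scene 0.94 658 [0.618 0.236 0.013]
top 0.56 800 [0.65  0.238 0.013]
scene 0.022 (array([ 0.632 ,  0.2309, -0.1417]), np.float64(6.01))
top 0.022 (array([0.6459, 0.2319, 0.0246]), np.float64(0.94))
```

Request:
apply_moves(increments=[[[0,-4.5,0],0],[[0,-4.5,0],0],[[0,-4.5,0],0],[[0,-4.5,0],0],[[0,0,0],0]])

```text
time: 49.7
eef_pos: [0.6454, -0.1711, 0.1583]
eef_rot: [1.0, 0.006, -0.0, 0.002]
wrist_force: [0.4, -0.7, -0.3]
opening: 0.0919
grasp_force: 0.0
```

Run:
```python
from h import *
st()
a=packs("pack_a")
for n in a:
    for q,m in a[n]: 
        if q[0]<.58: print(n,best({n:m},q))
```

```text
t 49.7 tcp [ 0.6454 -0.1711  0.1583] yaw 0.011 tilt [-0.     0.002] F [ 0.4 -0.7 -0.3] open 0.0919 g 0.0 j7 -1.61
scene 0.97 673 [0.617 0.236 0.013]
scene 0.75 670 [0.458 0.08  0.013]
top 0.8 662 [0.456 0.079 0.013]
scene (array([ 0.4575,  0.0791, -2.112 ]), np.float64(0.3))
top (array([ 0.456 ,  0.0783, -2.1065]), np.float64(0.35))
```

Request:
apply_moves(increments=[[[-2.36,3.05,0],0.127],[[-2.36,3.05,0],0.127],[[-2.36,3.05,0],0.127],[[-2.36,3.05,0],0.127],[[-2.36,3.05,0],0.127]])

```text
time: 50.4
eef_pos: [0.5267, -0.0059, 0.159]
eef_rot: [0.945, 0.326, 0.0, -0.0]
wrist_force: [0.8, -0.2, -0.3]
opening: 0.0915
grasp_force: 0.0
```

Request:
apply_moves(increments=[[[-2.36,3.05,0],0.127],[[-2.36,3.05,0],0.127],[[-2.36,3.05,0],0.127],[[0,0,0],0],[[0,0,0],0]])

```text
time: 50.9
eef_pos: [0.4564, 0.0839, 0.159]
eef_rot: [0.868, 0.497, 0.0, 0.0]
wrist_force: [1.3, 0.2, -0.6]
opening: 0.0918
grasp_force: 0.0
```

Run:
```python
from h import *
st()
for n in ("scene",): 
    a=packs("pack_a")
```

```text
t 50.9 tcp [0.4564 0.0839 0.159 ] yaw 1.041 tilt [0. 0.] F [ 1.3  0.2 -0.6] open 0.0918 g 0.0 j7 -1.11
scene 0.88 662 [0.618 0.236 0.013]
scene 0.69 642 [0.457 0.08  0.013]
top 0.79 360 [0.445 0.06  0.013]
top 0.63 743 [0.649 0.238 0.013]
```

Request:
apply_moves(increments=[[[0,-0.5,-3],0],[[0,0,-4],0],[[0,0,-4],0],[[0,0,-3],0],[[0,0,-1],0]])

```text
time: 51.6
eef_pos: [0.4553, 0.0754, 0.0057]
eef_rot: [0.869, 0.494, -0.002, -0.001]
wrist_force: [-0.2, -0.8, -0.2]
opening: 0.0917
grasp_force: 0.0
```

Request:
apply_moves(increments=[[[0,0,-0.35],0],[[0,0,0],0],[[0,0,0],0]])

```text
time: 51.9
eef_pos: [0.4586, 0.0765, 0.0063]
eef_rot: [0.869, 0.495, 0.001, 0.001]
wrist_force: [0.6, -0.2, 0.5]
opening: 0.0917
grasp_force: 0.0
```

Request:
apply_moves(increments=[[[0,0,0],0],[[0,0,0],0],[[0,0,0],0],[[0,0,0],0],[[0,0,0],0]], fingers=1)

```text
time: 52.4
eef_pos: [0.4572, 0.0763, 0.0051]
eef_rot: [0.869, 0.495, 0.0, 0.0]
wrist_force: [-0.2, -0.1, -0.8]
opening: 0.0563
grasp_force: 0.0
```

Request:
apply_moves(increments=[[[0,0,0],0],[[0,0,0],0],[[0,0,0],0],[[0,0,0],0],[[0,0,0],0]])

```text
time: 52.9
eef_pos: [0.4569, 0.0764, 0.005]
eef_rot: [0.869, 0.495, -0.0, -0.0]
wrist_force: [-1.8, 0.6, 0.4]
opening: 0.0397
grasp_force: 30.0
```

```bash
python3 -c "
from h import *
st()"
```

```text
t 52.9 tcp [0.4569 0.0764 0.005 ] yaw 1.036 tilt [-0. -0.] F [-1.8  0.6  0.4] open 0.0397 g 30.0 j7 -1.37
```

Request:
apply_moves(increments=[[[0,0,2],0],[[0,0,4],0],[[0,0,4.5],0],[[0,0,4.5],0],[[0,0,0],0]])

```text
time: 53.4
eef_pos: [0.4612, 0.0774, 0.16]
eef_rot: [0.869, 0.495, 0.004, 0.002]
wrist_force: [0.9, 0.2, -2.0]
opening: 0.0401
grasp_force: 30.0
```

Request:
apply_moves(increments=[[[2.36,0.88,0],-0.127],[[2.36,0.88,0],-0.127],[[2.36,0.88,0],-0.127],[[2.36,0.88,0],-0.127],[[2.36,0.88,0],-0.127]])

```text
time: 53.9
eef_pos: [0.5755, 0.1201, 0.1538]
eef_rot: [0.981, 0.196, -0.001, 0.0]
wrist_force: [0.1, 0.4, -1.3]
opening: 0.0395
grasp_force: 30.0
```

Request:
apply_moves(increments=[[[2.36,0.88,0],-0.127],[[2.36,0.88,0],-0.127],[[2.36,0.88,0],-0.127],[[0,0,0],0],[[0,0,0],0]])

```text
time: 54.4
eef_pos: [0.6451, 0.1468, 0.1535]
eef_rot: [1.0, 0.011, -0.001, 0.0]
wrist_force: [-0.5, -0.2, -1.4]
opening: 0.0396
grasp_force: 30.0
```

Request:
apply_moves(increments=[[[0,0,-2],0],[[0,0,-1],0],[[0,0,0],0],[[0,0,0],0]])

```text
time: 54.8
eef_pos: [0.6454, 0.1463, 0.1248]
eef_rot: [1.0, 0.01, -0.0, 0.0]
wrist_force: [-0.1, 0.3, -0.7]
opening: 0.0395
grasp_force: 30.0
```

```bash
python3 -c "
from h import *
st()"
```

```text
t 54.8 tcp [0.6454 0.1463 0.1248] yaw 0.02 tilt [-0.  0.] F [-0.1  0.3 -0.7] open 0.0395 g 30.0 j7 -2.12
```

Lower into the last slot, release and retreat.

Request:
apply_moves(increments=[[[0,0,-3],0],[[0,0,-3],0],[[0,0,-1],0],[[0,0,0],0],[[0,0,-1],0]])

```text
time: 55.3
eef_pos: [0.6482, 0.1477, 0.0476]
eef_rot: [1.0, 0.01, 0.002, -0.001]
wrist_force: [2.0, 1.0, -1.3]
opening: 0.0397
grasp_force: 30.0
```

Request:
apply_moves(increments=[[[0,0,-1],0],[[0,0,-0.5],0],[[0,0,-0.15],0],[[0,0,0],0]])

```text
time: 55.7
eef_pos: [0.646, 0.1467, 0.0284]
eef_rot: [1.0, 0.01, -0.0, 0.0]
wrist_force: [0.4, 1.3, -1.3]
opening: 0.0397
grasp_force: 30.0
```

Request:
apply_moves(increments=[[[0,0,0],0],[[0,0,0],0],[[0,0,0],0],[[0,0,0],0],[[0,0,0],0]], fingers=0.35)

```text
time: 56.2
eef_pos: [0.6461, 0.1468, 0.0287]
eef_rot: [1.0, 0.01, 0.0, -0.0]
wrist_force: [-0.0, -0.4, 0.2]
opening: 0.0596
grasp_force: 0.0
```

Request:
apply_moves(increments=[[[0,0,2],0],[[0,0,4],0],[[0,0,4],0],[[0,0,3],0],[[0,0,0],0]])

```text
time: 56.7
eef_pos: [0.6493, 0.1482, 0.1643]
eef_rot: [1.0, 0.01, 0.005, -0.001]
wrist_force: [0.3, 0.6, 0.8]
opening: 0.0598
grasp_force: 0.0
```

Request:
apply_moves(increments=[[[-3.5,-3,0],0],[[-3.5,-3,0],0],[[-3.5,-3,0],0],[[-3.5,-3,0],0],[[-3.5,-3,0],0]], fingers=1)

```text
time: 57.2
eef_pos: [0.469, -0.0044, 0.1579]
eef_rot: [1.0, 0.01, -0.0, 0.0]
wrist_force: [1.0, -0.9, -0.1]
opening: 0.0241
grasp_force: 0.0
```

Run:
```python
from h import *
st()
for t in("pack_a","pack_new"):
    a=packs(t)
    for n in a:
        for q,m in a[n]: print(t,n,best({n:m},q,.022))
# handle: bright thin bar in top image
for n in("top","scene"):
    print(n,find("store_drawer0_handle",n)[:2])
```

```text
t 57.2 tcp [ 0.469  -0.0044  0.1579] yaw 0.02 tilt [-0.  0.] F [ 1.  -0.9 -0.1] open 0.0241 g 0.0 j7 -1.82
scene 0.75 596 [0.621 0.148 0.013]
scene 0.6 634 [0.62  0.236 0.013]
top 0.75 748 [0.652 0.151 0.013]
top 0.64 812 [0.649 0.238 0.013]
pack_a scene (array([ 0.6348,  0.1463, -0.2238]), np.float64(4.96))
pack_a scene (array([ 0.6337,  0.2315, -0.2581]), np.float64(5.68))
pack_a top (array([0.648 , 0.146 , 0.0207]), np.float64(0.83))
pack_a top (array([0.6452, 0.2313, 0.0373]), np.float64(0.46))
scene 0.65 694 [0.618 0.322 0.013]
top 0.64 775 [0.651 0.323 0.013]
pack_new scene (array([ 0.6318,  0.3151, -0.2441]), np.float64(5.96))
pack_new top (array([ 0.6468,  0.3147, -0.0134]), np.float64(0.46))
top [(0.8, [0.635, 0.241, 0.023], [134.0, 170.0])]
scene [(0.95, [0.588, 0.246, 0.045], [421.0, 279.0])]
```

Request:
apply_moves(increments=[[[0.3,4.65,0],0],[[0.3,4.65,0],0],[[0.3,4.65,0],0],[[0.3,4.65,0],0],[[0.3,4.65,0],0]])

```text
time: 58.2
eef_pos: [0.486, 0.2319, 0.1584]
eef_rot: [1.0, 0.01, -0.0, -0.0]
wrist_force: [0.5, 0.1, 0.1]
opening: 0.0003
grasp_force: 0.0
```

Request:
apply_moves(increments=[[[0,0,0],0],[[0,0,-4],0],[[0,0,-4],0],[[0,0,-3],0],[[0,0,-1.2],0]])

```text
time: 58.7
eef_pos: [0.4838, 0.2284, 0.0333]
eef_rot: [1.0, 0.01, -0.003, 0.001]
wrist_force: [-0.2, 0.4, -0.1]
opening: 0.0004
grasp_force: 0.0
```

Request:
apply_moves(increments=[[[0,0,0],0],[[0,0,0],0],[[0.8,0,0],0],[[0.8,0,0],0],[[0.8,0,0],0]])

```text
time: 59.2
eef_pos: [0.512, 0.2293, 0.0378]
eef_rot: [1.0, 0.01, 0.001, -0.0]
wrist_force: [-0.1, -0.3, -0.6]
opening: 0.0004
grasp_force: 0.0
```

Request:
apply_moves(increments=[[[0.8,0,0],0],[[0.8,0,0],0],[[0.8,0,0],0],[[0.8,0,0],0],[[0.8,0,0],0]])

```text
time: 59.7
eef_pos: [0.5505, 0.2295, 0.0364]
eef_rot: [1.0, 0.01, -0.0, -0.0]
wrist_force: [-1.5, 1.1, 1.0]
opening: 0.0008
grasp_force: 0.7
```

Run:
```python
from h import *
st()
```

```text
t 59.7 tcp [0.5505 0.2295 0.0364] yaw 0.02 tilt [-0. -0.] F [-1.5  1.1  1. ] open 0.0008 g 0.7 j7 -2.4
```

Request:
apply_moves(increments=[[[0.8,0.02,0],0],[[0.8,0.02,0],0],[[0.8,0.02,0],0],[[0.8,0.02,0],0],[[0.8,0.02,0],0]])

```text
time: 60.2
eef_pos: [0.5906, 0.2302, 0.0365]
eef_rot: [1.0, 0.01, -0.0, 0.0]
wrist_force: [-1.3, 1.3, 0.3]
opening: 0.0004
grasp_force: 0.7
```

Request:
apply_moves(increments=[[[0.7,0.02,0],0],[[0.7,0.02,0],0],[[0.7,0.02,0],0],[[0.6,0.02,0],0],[[0.4,0,0],0]])

```text
time: 60.7
eef_pos: [0.6217, 0.2308, 0.0365]
eef_rot: [1.0, 0.01, 0.0, 0.0]
wrist_force: [-0.1, -0.4, 0.2]
opening: 0.0004
grasp_force: 0.6
```

Request:
apply_moves(increments=[[[0.3,0,0],0],[[0.3,0,0],0],[[0.3,0,0],0],[[0,0,0],0]])

```text
time: 61.1
eef_pos: [0.6307, 0.2309, 0.0366]
eef_rot: [1.0, 0.01, 0.0, -0.0]
wrist_force: [0.7, -0.4, 0.2]
opening: 0.0007
grasp_force: 0.0
```

Run:
```python
from h import *
st()
print(find("store_drawer0_handle","top")[:2]) if grab("top") is not None else 0
for n in("top","scene"):
    grab(n); d=cut_out("store_drawer0_handle",n)
    if d:
        v,u=np.nonzero(d[0]["region"]); print(n,d[0]["confidence"],len(u),u.min(),u.max(),v.min(),v.max())
```

```text
t 61.1 tcp [0.6307 0.2309 0.0366] yaw 0.02 tilt [ 0. -0.] F [ 0.7 -0.4  0.2] open 0.0007 g 0.0 j7 -2.31
[]
top 0.8 1272 114 206 132 165
scene 0.81 1871 337 502 291 330
```

Request:
apply_moves(increments=[[[0.2,0,0],0],[[0.2,0,0],0],[[0.2,0,0],0],[[0,0,0],0]])

```text
time: 61.8
eef_pos: [0.6364, 0.2311, 0.0365]
eef_rot: [1.0, 0.01, 0.0, -0.0]
wrist_force: [-0.2, -0.2, -0.3]
opening: 0.0003
grasp_force: 0.0
```

Request:
apply_moves(increments=[[[0.2,0,0],0],[[0.2,0,0],0],[[0.2,0,0],0],[[0,0,0],0]])

```text
time: 62.2
eef_pos: [0.6425, 0.231, 0.0365]
eef_rot: [1.0, 0.01, 0.0, -0.0]
wrist_force: [0.8, 0.6, -1.2]
opening: 0.0001
grasp_force: 0.0
```

Request:
apply_moves(increments=[[[0.2,0,0],0],[[0.2,0,0],0],[[0,0,0],0]])

```text
time: 62.5
eef_pos: [0.646, 0.231, 0.0365]
eef_rot: [1.0, 0.01, -0.0, 0.0]
wrist_force: [-2.0, 0.3, -0.0]
opening: 0.0001
grasp_force: 0.6
```

Request:
apply_moves(increments=[[[0.2,0,0],0],[[0.2,0,0],0],[[0,0,0],0]])

```text
time: 62.8
eef_pos: [0.6462, 0.2311, 0.0364]
eef_rot: [1.0, 0.01, -0.003, 0.001]
wrist_force: [-11.2, -2.2, 8.4]
opening: 0.0004
grasp_force: 5.7
```

Request:
apply_moves(increments=[[[0.2,0,0],0],[[0.2,0,0],0],[[0,0,0],0]])

```text
time: 63.1
eef_pos: [0.6463, 0.231, 0.0363]
eef_rot: [1.0, 0.011, -0.007, 0.002]
wrist_force: [-22.0, -4.5, 17.8]
opening: 0.0005
grasp_force: 10.9
```

```bash
python3 -c "
from h import *
st()"
```

```text
t 63.1 tcp [0.6463 0.231  0.0363] yaw 0.022 tilt [-0.007  0.002] F [-22.   -4.5  17.8] open 0.0005 g 10.9 j7 -2.29
```

Request:
apply_moves(increments=[[[-0.8,0,0],0],[[-1,0,0],0],[[-3,0,0],0],[[-4,0,0],0],[[-4,0,0],0]])

```text
time: 63.6
eef_pos: [0.5254, 0.2308, 0.0366]
eef_rot: [1.0, 0.009, 0.001, -0.0]
wrist_force: [0.5, 1.0, 0.4]
opening: 0.0002
grasp_force: 0.0
```

Request:
apply_moves(increments=[[[0,0,4],0],[[0,0,4],0],[[0,0,4],0],[[0,-4,2],0],[[0,-4.5,0],0]])

```text
time: 64.1
eef_pos: [0.5286, 0.1484, 0.1807]
eef_rot: [1.0, 0.012, 0.004, -0.001]
wrist_force: [1.1, 0.1, -0.2]
opening: 0.0002
grasp_force: 0.0
```

Request:
apply_moves(increments=[[[0,-4.5,0],0],[[0,-4.5,0],0],[[0,-2,0],0],[[0,0,0],0],[[0,0,0],0]])

```text
time: 64.6
eef_pos: [0.5263, 0.0359, 0.1768]
eef_rot: [1.0, 0.009, 0.001, -0.0]
wrist_force: [0.5, 0.4, 0.5]
opening: 0.0004
grasp_force: 0.0
```

Run:
```python
from h import *
st()
S=grab("scene")
for t in("clamp_knob","pen","stand","pack_a","store_drawer0_handle","tip_box","cup_sample","dish","timer"): print(t,find(t,"scene")[:4])
T=grab("top")
for t in("clamp_knob","pen","pack_a","store_drawer0_handle","dish","timer","cup_sample"): print(t,find(t,"top")[:4])
T0=np.load("T0.npy");S0=np.load("S0.npy")
# pen yellow blobs vs start
def blobs(im,u0,v0,w,h,k=4):
    c=crop(im,u0,v0,w,h,w*k,h*k).astype(int); m=((c[...,0]-c[...,2]>60)&(c[...,1]-c[...,2]>50)).astype(np.uint8)
    n,l,s,ce=cv2.connectedComponentsWithStats(m); return [((ce[i]/k+(u0,v0)).round(1),s[i][4]) for i in range(1,n) if s[i][4]>20]
print(blobs(S0,190,145,20,40),blobs(S,190,145,20,40)); print(blobs(T0,370,245,35,30),blobs(T,370,245,35,30))
br=cv2.cvtColor(T,cv2.COLOR_RGB2HSV); m=((br[...,0]>8)&(br[...,0]<28)&(br[...,1]>70)); print("brown left",m[110:220,55:215].sum())
```

```text
t 64.6 tcp [0.5263 0.0359 0.1768] yaw 0.018 tilt [ 0.001 -0.   ] F [0.5 0.4 0.5] open 0.0004 g 0.0 j7 -1.93
clamp_knob [(0.8, [0.618, -0.316, 0.095], [177.0, 227.0])]
pen [(0.61, [0.42, -0.33, 0.116], [201.0, 169.0]), (0.51, [0.557, -0.001, 0.013], [313.0, 257.0]), (0.48, [0.278, -0.374, 0.081], [206.0, 148.0])]
stand [(0.6, [0.432, -0.326, 0.019], [205.0, 200.0])]
pack_a []
store_drawer0_handle [(0.56, [0.673, 0.233, 0.052], [415.0, 308.0])]
tip_box [(0.66, [0.638, -0.446, 0.05], [126.0, 236.0]), (0.31, [0.399, -0.193, 0.025], [255.0, 199.0])]
cup_sample [(0.94, [0.769, -0.047, 0.046], [273.0, 319.0])]
dish [(0.72, [0.555, 0.001, 0.016], [314.0, 256.0]), (0.49, [0.433, -0.325, 0.018], [205.0, 201.0])]
timer [(0.63, [0.4, -0.192, 0.021], [255.0, 200.0])]
clamp_knob [(0.55, [0.624, -0.314, 0.099], [375.0, 167.0])]
pen [(0.55, [0.272, -0.372, 0.081], [404.0, 325.0]), (0.52, [0.325, -0.325, 0.055], [380.0, 300.0]), (0.49, [0.414, -0.332, 0.091], [385.0, 261.0]), (0.3, [0.699, 0.236, 0.063], [131.0, 140.0])]
pack_a []
store_drawer0_handle [(0.97, [0.699, 0.231, 0.067], [133.0, 140.0])]
dish [(0.6, [0.554, 0.008, 0.009], [234.0, 204.0])]
timer [(0.72, [0.382, -0.196, 0.024], [321.0, 275.0])]
cup_sample [(0.62, [0.749, -0.053, 0.047], [258.0, 119.0])]
[(array([199.5, 156.5]), np.int32(537)), (array([202.4, 176.8]), np.int32(740))] [(array([199.6, 156.5]), np.int32(547)), (array([202.4, 176.7]), np.int32(741))]
[(array([383. , 260.6]), np.int32(708)), (array([392.3, 262.7]), np.int32(335))] [(array([383.1, 260.8]), np.int32(722)), (array([392.3, 262.8]), np.int32(333))]
brown left 0
```

```bash
python3 -c "
from station import robot
print(robot.job_done())"
```

```text
the job is handed in; nothing more can be done
None
```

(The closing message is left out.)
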